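# Scrape a returned compressor head and clear the bench plate

### The arm

A 6-joint arm with a two-finger parallel gripper is mounted at the origin on the work surface. World frame = base frame: x ahead of the robot, y to its left, z up, the work surface at z = 0. Lengths are in m, angles in rad, forces in N, time in s.
With the tool pointing down it reaches from about 0.3 to 0.85 m from the base axis. Payload 4.2 kg.
Tool frame: the origin (TCP) lies midway between the tips of the shut fingers; the grasp point (between the pads) lies 19 mm behind it; z points along the fingers, y is the line along which they close (so a half turn about z gives the same grasp; the last joint's range is limited). The gripper opens to 91 mm and grips with 3 to 60 N. Pads are 32 mm wide; open, the fingers measure 118 mm over their backs; the gripper's body (76 mm by 178 mm) begins 60 mm behind the grasp point.
Start: joints at [-1.259, 0.32, 1.565, -0, 1.257, -0.02], TCP at [0.187, -0.544, 0.214] pointing down, gripper open.
Joint ranges: [-3.11, 3.11], [-0.84, 2.01], [0.21, 2.61], [-1.34, 4.49], [0.05, 2.63], [-2.56, 2.56]. Speed limits (rad/s): [2.57, 2.57, 3.14, 3.14, 3.14, 3.14].

### API

Orientations are given as a unit quaternion [w, x, y, z].
In Python, from cell import * gives the robot as it stands.
- The arm moves only by the tool arm_command, never from a script. Its argument "plan" is a list of rows, each a list of 5 numbers: the shift along the tool's x, y, z each as a share of 10 cm, from -1 to 1, then the turn about the tool's z as a share of 360 degrees, from -1 to 1, then the opening, from -1 (shut) to 1 (fully open). A call has 1 to 5 rows; each row is the pose to reach, as a shift and turn from the pose commanded when the call began, along the tool's axes at that moment, turning the shorter way round; what a row does not reach only later rows make up. A row lasts 1/8 s, in which the tool goes at most 62.5 mm and 10.7 degrees, less where a joint would pass 70% of its speed; a pose out of reach is approached as far as the arm can. A call with a number of a shift or a turn outside -1 to 1 is refused whole. A call with a gripper value outside its range is refused whole. The fingers move at their own pace and stop on an object; "force" is the grip in N (left out, the last holds). Time passes only in rows, so rows that repeat a pose let the fingers close. It gives the time, the measured TCP pose, the force, the opening and the grip force at its end, in the units of the state.
- read_state(): the state, without advancing time (a new reading comes with each control period).
- snapshot(name): name is "side" or "top"; returns (picture, depth): 400x640x3 uint8, red, green, blue; 400x640 float32, m along the optical axis (not along the pixel's ray), 0 where there is no reading.
- get_calibration(name): a dict with "intrinsics" (3x3 intrinsics, pixels), "eye" and "rotation" of the camera in the world. Camera axes: x right, y down, z forward; pixel columns grow to the right and rows downward; lengths in m; the calibration is good to about 2 mm. A picture is of the moment at which its call begins. get_calibration takes no time and is no camera call.
- job_done(): hands the job in; it is judged then, once.
The state is a dict: "clock": time; "q": joint angles; "joint_velocities": joint speeds; "joint_efforts": joint torques, N m; "ee_pos": TCP position; "tool_rot": TCP orientation; "ft_force": force on the tool from outside, world axes, zero at the start; "moment": the same for the moment, N m; "opening": finger opening in m; "grasp_force": force on a finger pad.
Only numpy, scipy, OpenCV 4.12 (cv2) and the standard library are available. Lean on these libraries where they do the work, as an engineer would, in place of code of your own. Each camera call takes 0.05 s, during which the arm holds its last target. There are 200 camera calls.

### The job

An old compressor head has come back to the parts counter and lies gasket face up on the steel bench plate, among its brass fittings, with loose chips of baked-on gasket on its face and around it. Take the scraper block from its tray and push all chips off the head's face while the head stays lying on the plate, then set the clean head face up on the middle of the rubber mat and save the fittings onto the mat beside it, sweep every chip on the plate over its open edge into the pan with the scraper, and put the scraper back upright in its tray. Chips are moved with the scraper only, not picked up or pressed with the fingers; the filter, bearing, small box and stapler stay where they are.

Things in the scene. Friction and masses are not known exactly. Their poses are not given: they have to be found in the camera images.
- plate: fixed steel bench plate; origin on the desk under it, position and yaw vary. In its own frame the flat top is at z = 30 mm, free area x -100..100 mm, y -130..150 mm; rims 10 mm above the top stand along x = +-100 mm and y = +150 mm, 5 mm thick; the end y = -130 mm is open, with no rim, and the pan adjoins it below
- pan_floor (a point): centre of the inner floor of the grey pan at the plate's open end, 184 mm from the plate's origin along the plate's -y, 4 mm above the desk (26 mm below the plate's top). Inside the pan measures 202 mm along the plate's x and 103 mm along its y; its three outer walls are 45 mm high
- head: loose aluminium compressor head, a finned block 60 (its x) x 120 (its y) x 38 mm (z), 0.4 to 0.65 kg, flat gasket face on top (the four bolt holes and two round port plugs in it are flush); origin at the centre of its underside, own z up. Starts on the plate, long side within 0.2 rad of the plate's y; can be gripped across the 60 mm sides
- scraper: loose scraper block, 0.18 to 0.29 kg: grey body with a steel edge, 86 (its x) x 30 (its y) x 28 mm high, with a wooden grip 70 (x) x 22 (y) mm above it from 28 to 78 mm height; origin at the centre of its underside, own z up. Starts upright in its tray; the two ways round are alike
- tray: fixed shallow black tray for the scraper, inside 110 (its x) x 50 (its y) mm, floor 4 mm above the desk, rim 12 mm high; origin on the desk under its centre. On the left or the right of the plate, yaw varies
- mat: fixed black ribbed rubber mat, 180 (its x) x 170 (its y) x 4 mm; origin on the desk under its centre. On the other side of the plate from the tray
- chip1: loose chip of baked-on gasket, dark brown, irregular flat flake about 22 x 17 x 8 mm, 11 g; origin at the centre of its underside as built (it may turn over); starts flat on the head's face; may be absent
- chip2: loose chip of baked-on gasket, dark brown, irregular flat flake about 22 x 17 x 8 mm, 11 g; origin at the centre of its underside as built (it may turn over); starts flat on the head's face; may be absent
- chip3: loose chip of baked-on gasket, dark brown, irregular flat flake about 22 x 17 x 8 mm, 11 g; origin at the centre of its underside as built (it may turn over); starts flat on the head's face; may be absent
- chip4: loose chip of baked-on gasket, dark brown, irregular flat flake about 22 x 17 x 8 mm, 11 g; origin at the centre of its underside as built (it may turn over); starts flat on the head's face; may be absent
- chip5: loose chip of baked-on gasket, dark brown, irregular flat flake about 22 x 17 x 8 mm, 11 g; origin at the centre of its underside as built (it may turn over); starts flat on the plate beside the head; may be absent
- chip6: loose chip of baked-on gasket, dark brown, irregular flat flake about 22 x 17 x 8 mm, 11 g; origin at the centre of its underside as built (it may turn over); starts flat on the plate beside the head; may be absent
- chip7: loose chip of baked-on gasket, dark brown, irregular flat flake about 22 x 17 x 8 mm, 11 g; origin at the centre of its underside as built (it may turn over); starts flat on the plate beside the head; may be absent
- chip8: loose chip of baked-on gasket, dark brown, irregular flat flake about 22 x 17 x 8 mm, 11 g; origin at the centre of its underside as built (it may turn over); starts flat on the plate beside the head; may be absent
- fitting1: loose brass pipe fitting, 60 g: hexagonal foot 24 mm across flats (28 mm over the corners) and 12 mm high, round threaded neck 18 mm across above it up to 28 mm height; origin at the centre of the foot's underside, own z up. Starts upright on the plate near its closed end (plate y about 113 mm); may be absent
- fitting2: loose brass pipe fitting, 60 g: hexagonal foot 24 mm across flats (28 mm over the corners) and 12 mm high, round threaded neck 18 mm across above it up to 28 mm height; origin at the centre of the foot's underside, own z up. Starts upright on the plate near its closed end (plate y about 113 mm); may be absent
- fitting3: loose brass pipe fitting, 60 g: hexagonal foot 24 mm across flats (28 mm over the corners) and 12 mm high, round threaded neck 18 mm across above it up to 28 mm height; origin at the centre of the foot's underside, own z up. Starts upright on the plate near its closed end (plate y about 113 mm); may be absent
- filter: bystander, loose: white can-shaped oil filter, 68 mm diameter, not to be moved
- bearing: bystander, loose: steel ball bearing, 62 mm diameter, not to be moved
- plugbox: bystander, loose: small upright cardboard box, not to be moved
- stapler: bystander, loose: stapler with a blue top, not to be moved

How it is judged:
By the outcome, as a careful person would: the job done as asked, in the order asked, and still so for the second after the job is handed in, with the robot touching nothing.
Of fitting1, fitting2, fitting3 only 2 to 3 are there at a start; the rules pass over those that are not, and their reading is None.
Of chip1, chip2, chip3, chip4 only 2 to 4 are there at a start; the rules pass over those that are not, and their reading is None.
Of chip5, chip6, chip7, chip8 only 2 to 4 are there at a start; the rules pass over those that are not, and their reading is None.
At some moment in a run one of head, chip5, chip6, chip7, chip8 may be knocked a few centimetres aside while the robot is not near it.
Once in a run the grip may slacken for a moment while it holds something.
It also fails if it takes over 192 s, if anything falls off the work surface, if the arm or the gripper's body presses on something with over 40 N, if the wrist force passes 120 N, or if a joint passes its speed limit or range.

## Working session

There is one attempt and no reset: what is moved stays moved. The work goes in short steps, Python scripts to look and compute and a tool call to move; the robot and the scene stay as the last step left them, time stands still between calls to the robot, and variables do not carry over. Pictures are saved under pics/ and viewed, at most 14 in all, crops included, and the job is handed in when it is done.

Besides the shell and the picture viewer there is one more tool, called after ">>>" in YAML: its name, and indented under it one key for each argument. arm_command: Moves the arm, as the interface text tells. Its arguments: {"type":"object","properties":{"plan":{"type":"array","items":{"type":"array","items":{"type":"number"}}},"force":{"type":"number"}},"required":["plan"]}

```bash
ls; mkdir -p pics; python3 - <<'E'
from cell import *
import cv2
for n in ("top","side"):
    p,d=snapshot(n); c=get_calibration(n); print(n,c); cv2.imwrite(f"pics/{n}0.png",p[:,:,::-1]); 
s=read_state(); print(s)
E
```

```text
pics
top {'intrinsics': array([[397.63832941,   0.        , 314.54389159],
       [  0.        , 397.63832941, 200.69415943],
       [  0.        ,   0.        ,   1.        ]]), 'eye': array([0.39259512, 0.00330106, 1.20346756]), 'rotation': array([-0.03718096,  0.70910295, -0.70303554,  0.03913593])}
side {'intrinsics': array([[403.47967886,   0.        , 319.29791063],
       [  0.        , 403.47967886, 197.3871983 ],
       [  0.        ,   0.        ,   1.        ]]), 'eye': array([-0.09099614,  0.69867247,  0.74278411]), 'rotation': array([ 0.15111466, -0.30997991,  0.83400604, -0.43070957])}
{'clock': 0.1, 'q': array([-1.25900487e+00,  3.20241486e-01,  1.56552203e+00, -3.15669999e-05,
        1.25740499e+00, -2.00263180e-02]), 'joint_velocities': array([-0.00084664, -0.00150512, -0.00252425,  0.00013239, -0.00109709,
        0.0002146 ]), 'joint_efforts': array([-9.54907991e-04, -4.13334846e+01, -2.32512259e+01,  7.27997068e-02,
        4.21399414e-02, -5.60931414e-05]), 'ee_pos': array([ 0.1871557 , -0.54322558,  0.21321018]), 'tool_rot': array([-7.77377075e-04,  9.86267549e-01,  1.65153568e-01, -1.29389225e-04]), 'ft_force': array([0.64160594, 0.21248573, 0.20079277]), 'moment': array([0.01317028, 0.05029918, 0.00172096]), 'grasp_force': 0.0, 'opening': 0.09132894204951741}
```

View pics/top0.png

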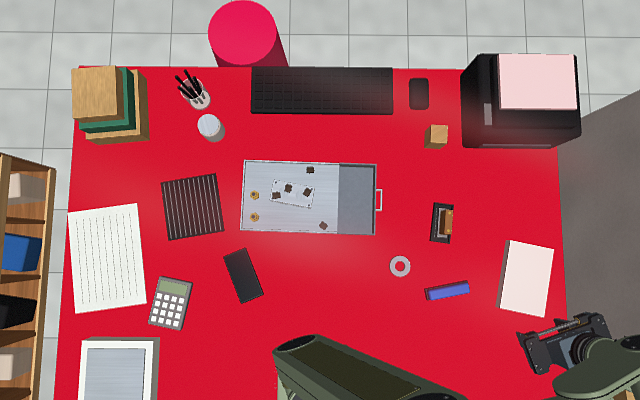

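View pics/side0.png

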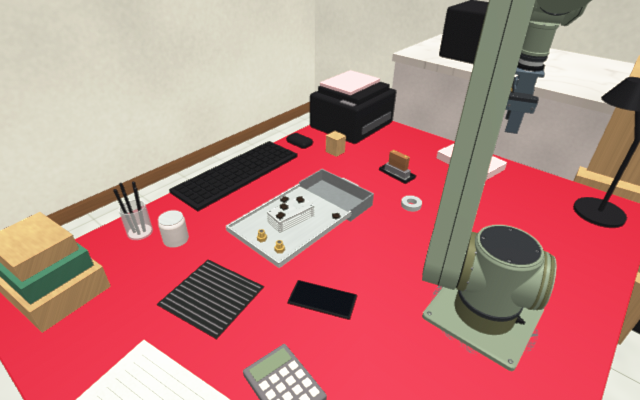

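```bash
cat > h.py <<'E'
from cell import *
import numpy as np, cv2
from scipy.spatial.transform import Rotation as R
C={n:get_calibration(n) for n in("top","side")}
def rot(n): q=C[n]["rotation"]; return R.from_quat([q[1],q[2],q[3],q[0]]).as_matrix()
def ray(n,uv,z):
    uv=np.atleast_2d(np.asarray(uv,float)); K=C[n]["intrinsics"]
    d=np.c_[uv,np.ones(len(uv))]@np.linalg.inv(K).T@rot(n).T; e=C[n]["eye"]
    return e+d*((z-e[2])/d[:,2])[:,None]
def proj(n,p):
    p=(np.atleast_2d(p)-C[n]["eye"])@rot(n); p=p@C[n]["intrinsics"].T; return p[:,:2]/p[:,2:]
def depth_pts(n,d):
    v,u=np.mgrid[0:400,0:640]; K=C[n]["intrinsics"]
    x=np.stack([(u-K[0,2])/K[0,0]*d,(v-K[1,2])/K[1,1]*d,d],-1)
    return x@rot(n).T+C[n]["eye"]
def blobs(m,amin=5):
    k,l,s,c=cv2.connectedComponentsWithStats(m.astype(np.uint8)); return [(c[i],s[i,4],l==i) for i in range(1,k) if s[i,4]>=amin]
def rect(m):
    c=max(cv2.findContours(m.astype(np.uint8),0,1)[0],key=cv2.contourArea); return cv2.boxPoints(cv2.minAreaRect(c))
def crop(p,x0,x1,y0,y1,s,name):
    cv2.imwrite("pics/"+name,cv2.resize(p[y0:y1,x0:x1,::-1],None,fx=s,fy=s,interpolation=cv2.INTER_CUBIC))
def say(): 
    s=read_state(); q=s["tool_rot"]; r=R.from_quat([q[1],q[2],q[3],q[0]]).as_matrix()
    print("t",round(s["clock"],2),"pos",s["ee_pos"].round(4),"xdir",np.degrees(np.arctan2(r[1,0],r[0,0])).round(2),"zdir",r[:,2].round(3),"F",s["ft_force"].round(1),"op",round(s["opening"],4),"g",round(s["grasp_force"],1),"q",s["q"].round(2)); return s,r
E
python3 - <<'E'
from h import *
p,d=snapshot("top"); crop(p,235,385,150,245,5.2,"plate.png"); 
crop(p,420,470,190,255,8,"tray.png")
hsv=cv2.cvtColor(p,cv2.COLOR_RGB2HSV)
P=depth_pts("top",d)
print("center depth head",P[190,290],P[190,330], P[225,300],P[222,441],P[205,193])
E
```

```text
center depth head [0.54493353 0.0711246  0.07629773] [ 0.55240172 -0.04520703  0.02885015] [0.44728134 0.04280962 0.03159868] [ 0.45875916 -0.36778768  0.04784677] [0.50658975 0.36934018 0.00089003]
```

View pics/plate.png

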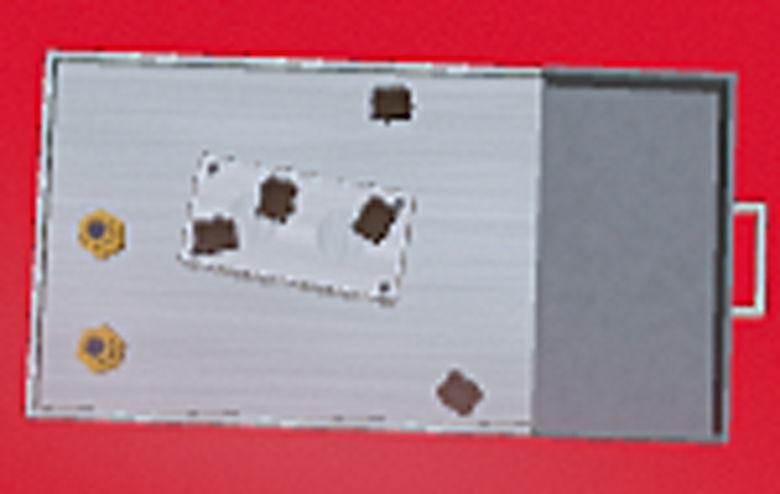

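View pics/tray.png

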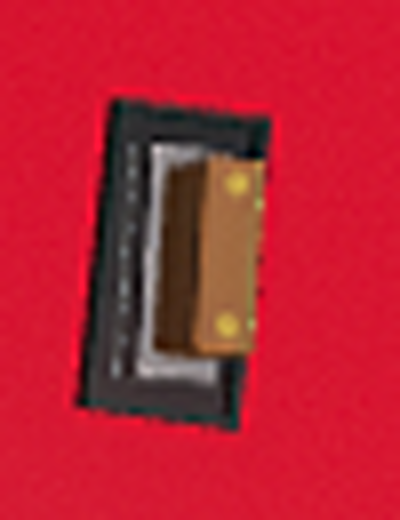

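```bash
cat > look.py <<'E'
from h import *
def masks(p):
    h=cv2.cvtColor(p,cv2.COLOR_RGB2HSV).astype(int); H,S,V=h[...,0],h[...,1],h[...,2]
    return dict(red=((H<8)|(H>168))&(S>150)&(V>120), dark=(V<110), brass=(H>12)&(H<30)&(S>110)&(V>110), brown=(V<120)&(S>40)&((H<20)|(H>165)))
def box(m,x0,x1,y0,y1):
    o=np.zeros_like(m); o[y0:y1,x0:x1]=m[y0:y1,x0:x1]; return o
E
python3 - <<'E'
from look import *
p,d=snapshot("top"); M=masks(p)
np.set_printoptions(precision=4,suppress=True)
# plate+pan outline, at z ~0.04
c=max(cv2.findContours(box(~M['red'],225,374,150,245).astype(np.uint8),0,1)[0],key=cv2.contourArea)
b=cv2.boxPoints(cv2.minAreaRect(c)); w=ray("top",b,.04); print("plate box",b,w[:,:2], [np.linalg.norm(w[i]-w[i-1]) for i in range(2)])
c2=lambda x,y:(x/5.2+235-.4,y/5.2+150-.4)
w=ray("top",[c2(49,53),c2(30,414),c2(543,70),c2(532,432)],.04)
print("plate corners",w[:,:2])
print("head corners",ray("top",[c2(203,152),c2(183,261),c2(414,198),c2(396,303)],.068)[:,:2])
for c,a,m in blobs(box(M['brown'],238,345,160,238),5): print("chip",c,a,"z.072",ray("top",c,.072)[0,:2],"z.034",ray("top",c,.034)[0,:2])
for c,a,m in blobs(box(M['brass'],238,345,160,238),5): print("fit",c,a,ray("top",c,.045)[0,:2])
b=rect(box(~M['red'],420,470,195,250)); w=ray("top",b,.012); print("tray",w[:,:2],w.mean(0))
g=ray("top",[(x/8+420-.4,y/8+190-.4) for x,y in [(207,157),(265,160),(193,352),(250,356)]],.082); print("grip",g[:,:2],g.mean(0))
b=rect(box(~M['red'],155,230,165,245)); w=ray("top",b,.004); print("mat",w[:,:2],w.mean(0),[np.linalg.norm(w[i]-w[i-1]) for i in range(2)])
say()
E
```

```text
plate box [[239.5116 230.5298]
 [241.9194 158.8964]
 [375.3737 163.3823]
 [372.9659 235.0156]] [[ 0.4293  0.2188]
 [ 0.6419  0.2177]
 [ 0.632  -0.1794]
 [ 0.4195 -0.1707]] [np.float64(0.3895607880345758), np.float64(0.21266398633851402)]
plate corners [[ 0.6393  0.2114]
 [ 0.4331  0.2164]
 [ 0.6319 -0.0712]
 [ 0.4254 -0.0654]]
head corners [[0.5782 0.1194]
 [0.5172 0.1292]
 [0.5534 0.0019]
 [0.4949 0.0114]]
chip [310.0789 169.7632] 38 z.072 [0.6049 0.0143] z.034 [0.6121 0.0147]
chip [287.878  187.9268] 41 z.072 [0.5515 0.0776] z.034 [0.5568 0.0801]
chip [306.7619 192.0714] 42 z.072 [0.5399 0.0232] z.034 [0.5449 0.0239]
chip [275.9512 195.    ] 41 z.072 [0.5307 0.1114] z.034 [0.5353 0.115 ]
chip [322.85  225.325] 40 z.072 [ 0.445  -0.0235] z.034 [ 0.4468 -0.0244]
fit [254.2766 194.766 ] 47 [0.5341 0.1776]
fit [254.0714 216.7857] 42 [0.4694 0.1766]
tray [[ 0.4038 -0.3417]
 [ 0.5215 -0.3575]
 [ 0.515  -0.4205]
 [ 0.3974 -0.4041]] [ 0.4595 -0.3809  0.012 ]
grip [[ 0.4931 -0.3704]
 [ 0.4922 -0.391 ]
 [ 0.4242 -0.3637]
 [ 0.423  -0.3837]] [ 0.4581 -0.3772  0.082 ]
mat [[0.5754 0.4767]
 [0.6063 0.304 ]
 [0.4292 0.2686]
 [0.3993 0.4387]] [0.5025 0.372  0.004 ] [np.float64(0.18017980457615831), np.float64(0.17541713047897564)]
t 0.2 pos [ 0.1872 -0.5434  0.2134] xdir 19.01 zdir [-0.     0.001 -1.   ] F [-0.9 -0.9 -0.3] op 0.0912 g 0.0 q [-1.26  0.32  1.57 -0.    1.26 -0.02]
```

```bash
cat >> h.py <<'E'
def plan(start,wps,op,step=.05,extra=1):
    "start/wps: x,y,z,deg ; prints calls (shares) for a straight way through wps, op = opening value"
    x,y,z,a=start
    for w in wps:
        while True:
            t=np.radians(a); dx,dy=w[0]-x,w[1]-y
            v=np.array([np.cos(t)*dx+np.sin(t)*dy,np.sin(t)*dx-np.cos(t)*dy,z-w[2]])*10
            k=min(1,1/max(abs(v).max(),1e-9)); u=(v*k).round(2)
            da=(w[3]-a+180)%360-180; tn=round(-da/360,3); 
            n=min(5,int(np.ceil(max(np.linalg.norm(u)*.1/step,abs(tn)*36)))+(extra if k==1 else 0))
            tn=np.clip(tn,-.14,.14).round(3)
            print(f"n={max(n,1)}  [{u[0]:g},{u[1]:g},{u[2]:g},{tn:g},{op}]")
            x+=.1*(np.cos(t)*u[0]+np.sin(t)*u[1]); y+=.1*(np.sin(t)*u[0]-np.cos(t)*u[1]); z-=.1*u[2]; a-=tn*360
            if k==1 and abs(da)<51: break
        print("  ->",np.round([x,y,z,a],4))
E
python3 - <<'E'
from h import *
plan((.1872,-.5434,.2134,19),[(.458,-.378,.15,-6.5),(.458,-.378,.037,-6.5)],1)
E
```

```text
n=3  [1,-0.22,0.2,0.071,1]
n=3  [1,-0.78,0.26,-0,1]
n=3  [0.69,-0.54,0.17,-0,1]
  -> [ 0.4576 -0.3782  0.1504 -6.56  ]
n=2  [0,-0,1,-0,1]
n=2  [0,-0,0.13,-0,1]
  -> [ 0.4576 -0.3782  0.0374 -6.56  ]
```

>>> arm_command:
  plan:
    - [1, -0.22, 0.2, 0.071, 1]
    - [1, -0.22, 0.2, 0.071, 1]
    - [1, -0.22, 0.2, 0.071, 1]
  force: 45

```text
clock: 0.57
ee_pos: [0.2766, -0.4881, 0.193]
tool_rot: [-0.001, 0.998, -0.057, -0.0]
ft_force: [-0.8, -0.7, -0.9]
opening: 0.0913
grasp_force: 0.0
```

>>> arm_command:
  plan:
    - [1, -0.78, 0.26, 0, 1]
    - [1, -0.78, 0.26, 0, 1]
    - [1, -0.78, 0.26, 0, 1]

```text
clock: 0.95
ee_pos: [0.3852, -0.4216, 0.1667]
tool_rot: [-0.001, 0.999, -0.055, -0.001]
ft_force: [0.1, -0.5, 0.2]
opening: 0.0912
grasp_force: 0.0
```

>>> arm_command:
  plan:
    - [0.69, -0.54, 0.17, 0, 1]
    - [0.69, -0.54, 0.17, 0, 1]
    - [0.69, -0.54, 0.17, 0, 1]

```text
clock: 1.32
ee_pos: [0.458, -0.378, 0.1504]
tool_rot: [-0.0, 0.998, -0.056, -0.001]
ft_force: [-0.4, 0.2, 0.3]
opening: 0.0912
grasp_force: 0.0
```

```bash
python3 -c "
from h import *
say()
p,d=snapshot('top');crop(p,380,500,180,280,5,'a1.png')
p,d=snapshot('side');crop(p,300,480,100,230,4,'a2.png')"
```

```text
t 1.32 pos [ 0.458  -0.378   0.1504] xdir -6.43 zdir [-0.001  0.    -1.   ] F [-0.4  0.2  0.3] op 0.0912 g 0.0 q [-0.71  0.39  1.62 -0.    1.13  0.97]
```

>>> arm_command:
  plan:
    - [0, 0, 0.5, 0, 1]
    - [0, 0, 1, 0, 1]
    - [0, 0, 1, 0, 1]

```text
clock: 1.8
ee_pos: [0.4541, -0.3776, 0.0481]
tool_rot: [-0.002, 0.998, -0.058, -0.003]
ft_force: [0.3, 0.1, 0.8]
opening: 0.0911
grasp_force: 0.0
```

>>> arm_command:
  plan:
    - [0, 0, 0.13, 0, 1]
    - [0, 0, 0.13, 0, 1]
    - [0, 0, 0.13, 0, -1]
    - [0, 0, 0.13, 0, -1]
    - [0, 0, 0.13, 0, -1]

```text
clock: 2.42
ee_pos: [0.4579, -0.3785, 0.0385]
tool_rot: [0.0, 0.998, -0.057, 0.0]
ft_force: [-0.1, -0.3, -0.1]
opening: 0.0641
grasp_force: 0.0
```

>>> arm_command:
  plan:
    - [0, 0, 0, 0, -1]
    - [0, 0, 0, 0, -1]
    - [0, 0, 0, 0, -1]
    - [0, 0, 0, 0, -1]

```text
clock: 2.92
ee_pos: [0.4576, -0.3784, 0.0379]
tool_rot: [0.0, 0.998, -0.057, -0.0]
ft_force: [-0.7, 0.5, 0.3]
opening: 0.0239
grasp_force: 0.0
```

>>> arm_command:
  plan:
    - [0, 0, 0, 0, -1]
    - [0, 0, 0, 0, -1]

```text
clock: 3.18
ee_pos: [0.4576, -0.3785, 0.0379]
tool_rot: [0.0, 0.998, -0.057, -0.0]
ft_force: [-0.5, 0.5, -0.3]
opening: 0.0217
grasp_force: 45.0
```

>>> arm_command:
  plan:
    - [0, 0, -0.3, 0, -1]
    - [0, 0, -0.7, 0, -1]
    - [0, 0, -0.95, 0, -1]
    - [0, 0, -0.95, 0, -1]

```text
clock: 3.68
ee_pos: [0.4585, -0.3791, 0.1346]
tool_rot: [0.001, 0.998, -0.057, 0.002]
ft_force: [0.1, -0.2, -1.6]
opening: 0.0218
grasp_force: 45.0
```

```bash
python3 - <<'E'
from h import *
s,r=say()
x,y,z=s["ee_pos"]
p,d=snapshot('side');u=proj('side',[x,y,z])[0].astype(int);print(u);crop(p,u[0]-50,u[0]+50,u[1]-50,u[1]+50,5,'a3.png')
E
```

```text
t 3.67 pos [ 0.4585 -0.3791  0.1346] xdir -6.55 zdir [ 0.003 -0.003 -1.   ] F [ 0.1 -0.2 -1.6] op 0.0218 g 45.0 q [-0.71  0.41  1.64 -0.    1.09  0.97]
[402 139]
```

View pics/a3.png

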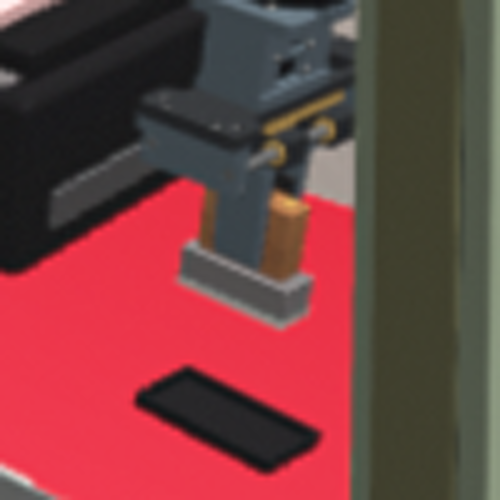

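```bash
python3 - <<'E'
from h import *
plan((.4576,-.3785,.1329,-6.5),[(.552,.145,.15,-11.3)],-1)
plan((.552,.145,.15,-11.3),[(.552,.145,.1045,-11.3)],-1)
plan((.552,.145,.1045,-11.3),[(.5222,-.004,.1045,-11.3)],-1)
E
```

```text
n=3  [0.07,-1,-0.03,0.013,-1]
n=3  [-0.02,-1,-0.03,0,-1]
n=3  [-0.02,-1,-0.03,0,-1]
n=3  [-0.02,-1,-0.03,0,-1]
n=3  [-0.01,-1,-0.04,0,-1]
n=2  [-0.01,-0.32,-0.01,0,-1]
  -> [  0.5518   0.1454   0.1499 -11.18  ]
n=2  [0,-0,0.45,-0,-1]
  -> [  0.552   0.145   0.105 -11.3  ]
n=2  [-0,1,0,-0,-1]
n=3  [-0,0.52,0,-0,-1]
  -> [ 5.222e-01 -4.100e-03  1.045e-01 -1.130e+01]
```

>>> arm_command:
  plan:
    - [0.07, -0.5, -0.03, 0.013, -1]
    - [0.07, -1, -0.03, 0.013, -1]

```text
clock: 3.98
ee_pos: [0.4754, -0.2785, 0.1339]
tool_rot: [-0.001, 0.995, -0.099, -0.001]
ft_force: [0.3, -0.6, -1.9]
opening: 0.0219
grasp_force: 45.0
```

>>> arm_command:
  plan:
    - [-0.02, -0.5, -0.03, 0, -1]
    - [-0.02, -1, -0.03, 0, -1]

```text
clock: 4.22
ee_pos: [0.4924, -0.1795, 0.1371]
tool_rot: [-0.0, 0.995, -0.098, -0.002]
ft_force: [0.6, -0.6, -2.2]
opening: 0.0218
grasp_force: 45.0
```

>>> arm_command:
  plan:
    - [-0.02, -0.5, -0.03, 0, -1]
    - [-0.02, -1, -0.03, 0, -1]

```text
clock: 4.47
ee_pos: [0.51, -0.0811, 0.1402]
tool_rot: [-0.0, 0.995, -0.098, -0.002]
ft_force: [1.3, -0.4, -2.0]
opening: 0.0219
grasp_force: 45.0
```

>>> arm_command:
  plan:
    - [-0.02, -0.5, -0.03, 0, -1]
    - [-0.02, -1, -0.03, 0, -1]

```text
clock: 4.72
ee_pos: [0.5275, 0.0172, 0.1431]
tool_rot: [0.0, 0.995, -0.098, -0.002]
ft_force: [0.7, -0.5, -2.1]
opening: 0.0219
grasp_force: 45.0
```

>>> arm_command:
  plan:
    - [-0.01, -0.5, -0.04, 0, -1]
    - [-0.01, -1, -0.04, 0, -1]
    - [-0.02, -1.0, -0.05, 0, -1]

```text
clock: 5.1
ee_pos: [0.5454, 0.1169, 0.1477]
tool_rot: [0.0, 0.995, -0.096, -0.002]
ft_force: [-0.4, -0.3, -1.3]
opening: 0.0221
grasp_force: 45.0
```

>>> arm_command:
  plan:
    - [0, -0.32, 0, 0, -1]
    - [0, -0.32, 0, 0, -1]
    - [0, -0.32, 0, 0, -1]
    - [0, -0.32, 0, 0, -1]

```text
clock: 5.6
ee_pos: [0.5518, 0.1442, 0.1494]
tool_rot: [0.0, 0.995, -0.098, -0.001]
ft_force: [-0.4, 0.1, -1.5]
opening: 0.0217
grasp_force: 45.0
```

```bash
python3 -c "
from h import *
say()"
```

```text
t 5.6 pos [0.5518 0.1442 0.1494] xdir -11.3 zdir [-0.001 -0.001 -1.   ] F [-0.4  0.1 -1.5] op 0.0217 g 45.0 q [ 0.24  0.36  1.67 -0.    1.11  2.  ]
```

>>> arm_command:
  plan:
    - [0, 0, 0.25, 0, -1]
    - [0, 0, 0.45, 0, -1]
    - [0, 0, 0.45, 0, -1]
    - [0, 0, 0.45, 0, -1]

```text
clock: 6.1
ee_pos: [0.5529, 0.1451, 0.1057]
tool_rot: [-0.0, 0.995, -0.098, 0.001]
ft_force: [0.9, -0.2, -1.6]
opening: 0.022
grasp_force: 45.0
```

>>> arm_command:
  plan:
    - [0, 0.12, 0, 0, -1]
    - [0, 0.24, 0, 0, -1]
    - [0, 0.36, 0, 0, -1]
    - [0, 0.48, 0, 0, -1]
    - [0, 0.6, 0, 0, -1]

```text
clock: 6.72
ee_pos: [0.5404, 0.0856, 0.105]
tool_rot: [0.0, 0.995, -0.098, 0.0]
ft_force: [-0.3, 0.3, -2.8]
opening: 0.0216
grasp_force: 45.0
```

>>> arm_command:
  plan:
    - [0, 0.12, 0, 0, -1]
    - [0, 0.24, 0, 0, -1]
    - [0, 0.36, 0, 0, -1]
    - [0, 0.48, 0, 0, -1]
    - [0, 0.6, 0, 0, -1]

```text
clock: 7.35
ee_pos: [0.5288, 0.0269, 0.1049]
tool_rot: [0.0, 0.995, -0.098, 0.0]
ft_force: [0.3, 0.5, -1.5]
opening: 0.0217
grasp_force: 4.9
```

>>> arm_command:
  plan:
    - [0, 0.12, 0, 0, -1]
    - [0, 0.24, 0, 0, -1]
    - [0, 0.33, 0, 0, -1]
    - [0, 0.33, 0, 0, -1]
    - [0, 0.33, 0, 0, -1]

```text
clock: 7.98
ee_pos: [0.5226, -0.0045, 0.105]
tool_rot: [-0.0, 0.995, -0.098, 0.0]
ft_force: [-1.0, -0.1, -1.4]
opening: 0.0217
grasp_force: 45.0
```

```bash
python3 -c "
from h import *
say()
p,d=snapshot('side');crop(p,215,385,160,275,4.6,'b1.png')"
```

```text
t 7.97 pos [ 0.5226 -0.0045  0.105 ] xdir -11.23 zdir [ 0.  0. -1.] F [-1.  -0.1 -1.4] op 0.0217 g 45.0 q [-0.03  0.33  1.84  0.    0.96  1.74]
```

View pics/b1.png

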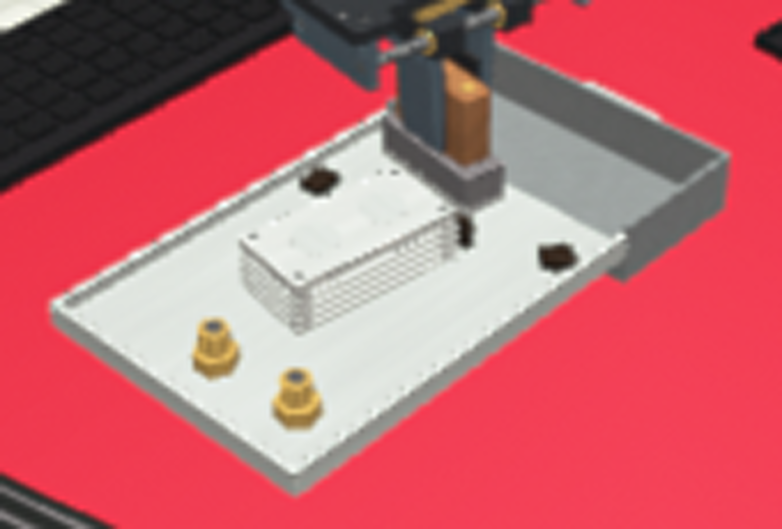

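>>> arm_command:
  plan:
    - [0, 0.1, -0.3, 0, -1]
    - [0, 0.3, -0.45, 0, -1]
    - [0, 0.8, -0.45, 0, -1]

```text
clock: 8.4
ee_pos: [0.5085, -0.0825, 0.1515]
tool_rot: [-0.0, 0.995, -0.096, 0.002]
ft_force: [0.1, 0.2, -2.1]
opening: 0.0221
grasp_force: 45.0
```

```bash
python3 - <<'E'
from h import *
say()
x,y=.5222+.1*.8*-.196,-.0045-.08*.98
plan((x,y,.15,-11.3),[(.4576,-.381,.14,-7)],-1)
E
```

```text
t 8.4 pos [ 0.5085 -0.0825  0.1515] xdir -11.01 zdir [ 0.004 -0.    -1.   ] F [ 0.1  0.2 -2.1] op 0.0221 g 45.0 q [-0.18  0.27  1.8   0.    1.06  1.58]
n=3  [0.03,1,0.03,-0.012,-1]
n=3  [-0.04,1,0.03,0,-1]
n=3  [-0.04,1,0.04,0,-1]
n=2  [0,0.02,-0,0,-1]
  -> [ 0.4574 -0.3811  0.14   -6.98  ]
```

>>> arm_command:
  plan:
    - [0.03, 0.5, 0.03, -0.012, -1]
    - [0.03, 1, 0.03, -0.012, -1]

```text
clock: 8.65
ee_pos: [0.4903, -0.1828, 0.1469]
tool_rot: [0.0, 0.998, -0.059, 0.0]
ft_force: [1.1, 0.5, -1.6]
opening: 0.0221
grasp_force: 45.0
```

>>> arm_command:
  plan:
    - [-0.04, 0.5, 0.03, 0, -1]
    - [-0.04, 1, 0.03, 0, -1]

```text
clock: 8.9
ee_pos: [0.474, -0.2816, 0.1438]
tool_rot: [-0.0, 0.998, -0.06, -0.0]
ft_force: [0.5, 0.4, -1.7]
opening: 0.0217
grasp_force: 45.0
```

>>> arm_command:
  plan:
    - [-0.04, 0.5, 0.04, 0, -1]
    - [-0.04, 1, 0.04, 0, -1]
    - [-0.04, 1, 0.04, 0, -1]
    - [-0.04, 1, 0.04, 0, -1]

```text
clock: 9.4
ee_pos: [0.4583, -0.3786, 0.1396]
tool_rot: [-0.001, 0.998, -0.06, -0.0]
ft_force: [-0.3, 0.7, -1.2]
opening: 0.0224
grasp_force: 45.0
```

>>> arm_command:
  plan:
    - [0, 0.02, 0.4, 0, -1]
    - [0, 0.02, 0.8, 0, -1]
    - [0, 0.02, 0.94, 0, -1]
    - [0, 0.02, 0.98, 0, -1]
    - [0, 0.02, 1, 0, -1]

```text
clock: 10.02
ee_pos: [0.4592, -0.3817, 0.0412]
tool_rot: [0.001, 0.998, -0.06, 0.001]
ft_force: [-0.8, -0.4, -2.3]
opening: 0.0219
grasp_force: 45.0
```

>>> arm_command:
  plan:
    - [0, 0, 0.01, 0, -1]
    - [0, 0, 0.01, 0, -1]
    - [0, 0, 0.02, 0, -1]
    - [0, 0, 0.02, 0, -1]

```text
clock: 10.52
ee_pos: [0.4581, -0.3814, 0.0381]
tool_rot: [0.0, 0.998, -0.06, 0.0]
ft_force: [0.1, 0.5, -2.2]
opening: 0.0218
grasp_force: 45.0
```

```bash
python3 - <<'E'
from h import *
say()
E
```

```text
t 10.53 pos [ 0.4581 -0.3814  0.0381] xdir -6.92 zdir [ 0. -0. -1.] F [ 0.1  0.5 -2.2] op 0.0218 g 45.0 q [-0.71  0.51  1.75 -0.    0.89  0.98]
```

>>> arm_command:
  plan:
    - [0, 0, 0, 0, 1]
    - [0, 0, 0, 0, 1]
    - [0, 0, 0, 0, 1]
    - [0, 0, 0, 0, 1]
    - [0, 0, 0, 0, 1]

```text
clock: 11.15
ee_pos: [0.4582, -0.3814, 0.038]
tool_rot: [0.0, 0.998, -0.06, 0.0]
ft_force: [0.7, 0.1, -0.2]
opening: 0.0688
grasp_force: 0.0
```

>>> arm_command:
  plan:
    - [0, 0, -0.4, 0, 1]
    - [0, 0, -0.9, 0, 1]
    - [0, 0, -0.9, 0, 1]

```text
clock: 11.52
ee_pos: [0.4604, -0.3833, 0.1324]
tool_rot: [0.003, 0.998, -0.06, 0.004]
ft_force: [-0.6, 0.0, -0.9]
opening: 0.0911
grasp_force: 0.0
```

```bash
python3 - <<'E'
from look import *
say()
p,d=snapshot("top"); M=masks(p)
crop(p,235,385,150,245,5.2,"c1.png")
for c,a,m in blobs(box(M['brown'],238,345,160,238),5): print("chip",c,a,"z.034",ray("top",c,.034)[0,:2])
for c,a,m in blobs(box(M['brass'],238,345,160,238),5): print("fit",c,a,ray("top",c,.045)[0,:2])
P=depth_pts("top",d); m=box((P[...,2]>.055)&(P[...,2]<.082),245,345,160,238)
for c,a,mm in blobs(m,30):
    b=rect(mm); w=ray("top",b,.068)[:,:2]; print("head",a,w,w.mean(0),P[mm][:,:2].mean(0),np.median(P[mm][:,2]))
E
```

```text
t 11.53 pos [ 0.4604 -0.3833  0.1324] xdir -6.91 zdir [ 0.007 -0.006 -1.   ] F [-0.6  0.  -0.9] op 0.0911 g 0.0 q [-0.71  0.41  1.64 -0.    1.08  0.98]
chip [310.07894737 169.76315789] 38 z.034 [0.61207888 0.01469961]
chip [316.13333333 194.82222222] 45 z.034 [ 0.53692291 -0.00396383]
chip [315.  205.5] 14 z.034 [ 0.50511217 -0.00086944]
chip [322.86842105 225.15789474] 38 z.034 [ 0.44728155 -0.0244745 ]
fit [254.27659574 194.76595745] 47 [0.53413168 0.17757416]
fit [254.2   216.775] 40 [0.46947744 0.17619746]
head 906 [[ 5.16778299e-01  1.30726062e-01]
 [ 5.77044090e-01  1.20760411e-01]
 [ 5.53263383e-01 -1.12538148e-02]
 [ 4.93250215e-01 -5.59838342e-04]] [0.535084   0.05991821] [0.53610509 0.06395684] 0.06850084799732958
head 31 [[0.54213212 0.18668749]
 [0.54228485 0.16942618]
 [0.52779204 0.1690743 ]
 [0.52764022 0.18631208]] [0.53496231 0.17787501] [0.53545228 0.17932636] 0.058320933820818155
head 31 [[0.46717889 0.18760299]
 [0.48047878 0.17914887]
 [0.47177315 0.16573519]
 [0.45849496 0.17419969]] [0.46948144 0.17667169] [0.47000113 0.17804929] 0.058539357437293216
```

View pics/c1.png

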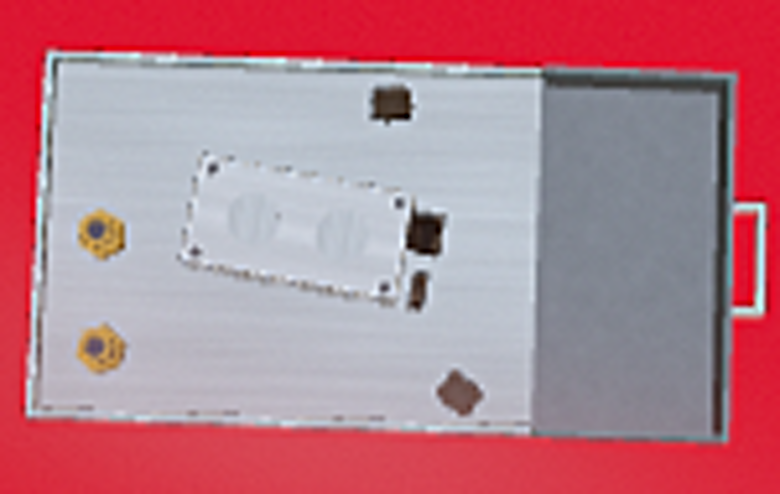

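```bash
python3 - <<'E'
from h import *
plan((.4576,-.3813,.128,-7),[(.5359,.0655,.135,78.8),(.5359,.0655,.035,78.8)],1,extra=2)
E
```

```text
n=5  [0.05,-1,-0.02,-0.14,1]
n=4  [1,-0.74,-0.02,-0.098,1]
n=3  [1,-0.03,-0.01,-0,1]
n=3  [1,-0.02,-0.02,-0,1]
n=3  [0.29,-0.01,0,-0,1]
  -> [5.356e-01 6.550e-02 1.350e-01 7.868e+01]
n=4  [0,0,1,-0,1]
  -> [5.356e-01 6.550e-02 3.500e-02 7.868e+01]
```

>>> arm_command:
  plan:
    - [0.05, -0.5, -0.02, -0.03, 1]
    - [0.05, -1, -0.02, -0.06, 1]
    - [0.05, -1, -0.02, -0.09, 1]
    - [0.05, -1, -0.02, -0.12, 1]
    - [0.05, -1, -0.02, -0.14, 1]

```text
clock: 12.2
ee_pos: [0.4742, -0.2818, 0.1282]
tool_rot: [-0.001, 0.928, 0.373, -0.001]
ft_force: [-0.1, 0.7, -0.1]
opening: 0.0914
grasp_force: 0.0
```

>>> arm_command:
  plan:
    - [0.4, -0.3, -0.02, -0.03, 1]
    - [0.8, -0.6, -0.02, -0.06, 1]
    - [1, -0.74, -0.02, -0.09, 1]
    - [1, -0.74, -0.02, -0.098, 1]

```text
clock: 12.7
ee_pos: [0.4958, -0.158, 0.1303]
tool_rot: [-0.002, 0.771, 0.637, -0.001]
ft_force: [0.1, 0.7, -0.2]
opening: 0.0913
grasp_force: 0.0
```

>>> arm_command:
  plan:
    - [0.5, -0.03, -0.01, 0, 1]
    - [1, -0.03, -0.01, 0, 1]

```text
clock: 12.95
ee_pos: [0.5122, -0.0605, 0.1313]
tool_rot: [-0.001, 0.773, 0.634, -0.001]
ft_force: [1.4, 0.2, 0.8]
opening: 0.0913
grasp_force: 0.0
```

>>> arm_command:
  plan:
    - [0.5, -0.02, -0.02, 0, 1]
    - [1, -0.02, -0.02, 0, 1]
    - [1, -0.02, -0.02, 0, 1]

```text
clock: 13.32
ee_pos: [0.5301, 0.0397, 0.1333]
tool_rot: [-0.001, 0.771, 0.636, -0.001]
ft_force: [-0.8, -0.7, -0.8]
opening: 0.0911
grasp_force: 0.0
```

>>> arm_command:
  plan:
    - [0.29, -0.01, 0, 0, 1]
    - [0.29, -0.01, 0.3, 0, 1]
    - [0.29, -0.01, 0.6, 0, 1]
    - [0.29, -0.01, 0.8, 0, 1]
    - [0.29, -0.01, 0.8, 0, 1]

```text
clock: 13.95
ee_pos: [0.5332, 0.0643, 0.0526]
tool_rot: [-0.002, 0.773, 0.634, -0.003]
ft_force: [0.4, 0.2, 0.9]
opening: 0.0914
grasp_force: 0.0
```

```bash
python3 - <<'E'
from h import *
say()
p,d=snapshot('side');crop(p,215,385,140,275,4.4,'d1.png')
E
```

```text
t 13.95 pos [0.5332 0.0643 0.0526] xdir 78.72 zdir [-0.006 -0.001 -1.   ] F [0.4 0.2 0.9] op 0.0914 g 0.0 q [ 0.1   0.42  1.87 -0.    0.86  0.3 ]
```

View pics/d1.png

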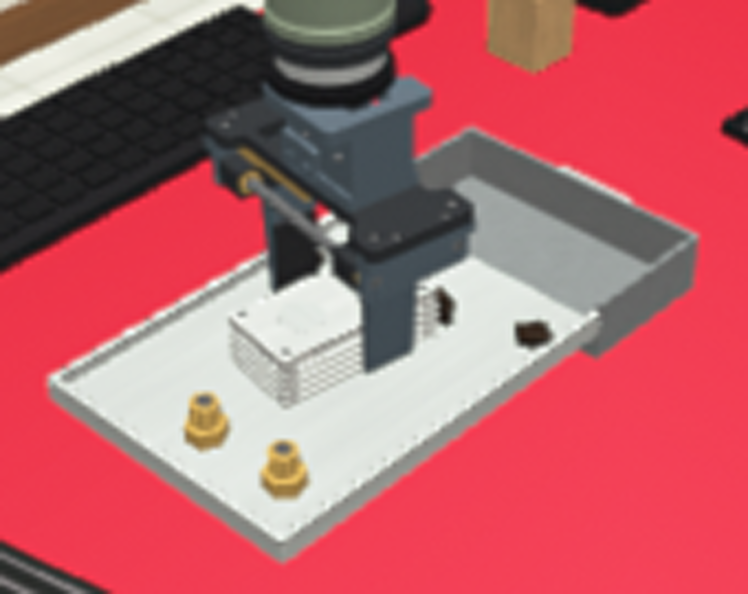

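>>> arm_command:
  plan:
    - [0, 0, 0.1, 0, 1]
    - [0, 0, 0.2, 0, 1]
    - [0, 0, 0.2, 0, 0]
    - [0, 0, 0.2, 0, -1]
    - [0, 0, 0.2, 0, -1]
  force: 50

```text
clock: 14.62
ee_pos: [0.5359, 0.0656, 0.0353]
tool_rot: [0.0, 0.773, 0.635, 0.0]
ft_force: [4.4, -1.4, -1.0]
opening: 0.0643
grasp_force: 0.9
```

>>> arm_command:
  plan:
    - [0, 0, 0, 0, -1]
    - [0, 0, 0, 0, -1]
    - [0, 0, 0, 0, -1]

```text
clock: 15.0
ee_pos: [0.5363, 0.0656, 0.0353]
tool_rot: [0.001, 0.773, 0.635, 0.001]
ft_force: [2.1, -0.2, 0.4]
opening: 0.0598
grasp_force: 49.9
```

>>> arm_command:
  plan:
    - [0, 0, -0.15, 0, -1]
    - [0, 0, -0.4, 0, -1]
    - [0, 0, -0.7, 0, -1]
    - [0, 0, -0.9, 0, -1]
    - [0, 0, -0.9, 0, -1]

```text
clock: 15.62
ee_pos: [0.5356, 0.0657, 0.1263]
tool_rot: [0.001, 0.773, 0.635, 0.001]
ft_force: [-0.3, -0.1, -5.0]
opening: 0.0599
grasp_force: 49.9
```

```bash
python3 - <<'E'
from h import *
say()
p,d=snapshot('side');crop(p,215,385,110,275,3.6,'d2.png')
plan((.5356,.0655,.125,78.7),[(.5025,.372,.125,101.3),(.5025,.372,.012,101.3)],-1,extra=2)
E
```

```text
t 15.62 pos [0.5356 0.0657 0.1263] xdir 78.77 zdir [ 0.002  0.    -1.   ] F [-0.3 -0.1 -5. ] op 0.0599 g 49.9 q [0.1  0.34 1.78 0.   1.03 0.3 ]
n=3  [1,-0.31,0,-0.063,-1]
n=3  [1,0.09,0,0,-1]
n=3  [1,0.09,0,0,-1]
n=3  [0.03,0,0,0,-1]
  -> [  0.5024   0.3722   0.125  101.38  ]
n=2  [-0,0,1,0,-1]
n=3  [-0,0,0.13,0,-1]
  -> [5.0240e-01 3.7220e-01 1.2000e-02 1.0138e+02]
```

View pics/d2.png

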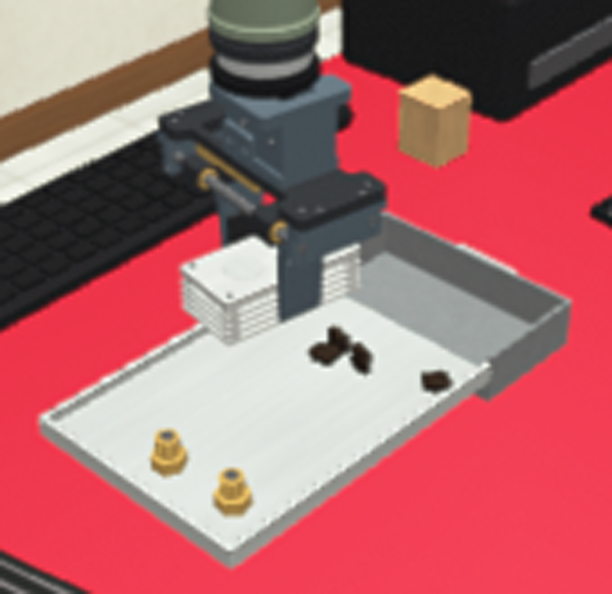

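>>> arm_command:
  plan:
    - [0.4, -0.12, 0, -0.025, -1]
    - [0.8, -0.24, 0, -0.05, -1]
    - [1, -0.31, 0, -0.063, -1]

```text
clock: 16.05
ee_pos: [0.5228, 0.1712, 0.1232]
tool_rot: [-0.001, 0.631, 0.775, -0.002]
ft_force: [0.4, -0.4, -5.5]
opening: 0.0602
grasp_force: 49.9
```

>>> arm_command:
  plan:
    - [0.5, 0.04, 0, 0, -1]
    - [1, 0.09, 0, 0, -1]

```text
clock: 16.3
ee_pos: [0.512, 0.2701, 0.1231]
tool_rot: [-0.001, 0.633, 0.774, -0.002]
ft_force: [0.7, -0.1, -4.1]
opening: 0.0598
grasp_force: 49.9
```

>>> arm_command:
  plan:
    - [0.4, 0.04, 0, 0, -1]
    - [0.8, 0.07, 0, 0, -1]
    - [1, 0.09, 0, 0, -1]
    - [1, 0.09, 0, 0, -1]

```text
clock: 16.8
ee_pos: [0.5016, 0.3696, 0.1235]
tool_rot: [-0.0, 0.632, 0.775, -0.001]
ft_force: [-0.3, -1.5, -5.1]
opening: 0.0597
grasp_force: 49.9
```

>>> arm_command:
  plan:
    - [0.03, 0, 0.3, 0, -1]
    - [0.03, 0, 0.6, 0, -1]
    - [0.03, 0, 0.9, 0, -1]
    - [0.03, 0, 1, 0, -1]
    - [0.03, 0, 1, 0, -1]

```text
clock: 17.42
ee_pos: [0.5019, 0.3712, 0.0246]
tool_rot: [-0.0, 0.633, 0.774, -0.001]
ft_force: [0.5, 0.0, -3.8]
opening: 0.0598
grasp_force: 49.9
```

>>> arm_command:
  plan:
    - [0, 0, 0.08, 0, -1]
    - [0, 0, 0.13, 0, -1]
    - [0, 0, 0.15, 0, -1]
    - [0, 0, 0.15, 0, -1]

```text
clock: 17.92
ee_pos: [0.5018, 0.3723, 0.0099]
tool_rot: [0.0, 0.633, 0.774, -0.0]
ft_force: [-0.3, -1.0, -4.2]
opening: 0.0595
grasp_force: 49.9
```

```bash
python3 - <<'E'
from h import *
say()
E
```

```text
t 17.93 pos [0.5018 0.3723 0.0099] xdir 101.46 zdir [ 0. -0. -1.] F [-0.3 -1.  -4.2] op 0.0595 g 49.9 q [ 0.62  0.58  1.7  -0.    0.86  0.42]
```

```bash
python3 - <<'E'
from h import *
plan((.502,.3722,.01,101.4),[(.502,.3722,.12,101.4),(.535,.1775,.09,11.3)],-.12,extra=2)
E
```

```text
n=2  [0,0,-1,-0,-0.12]
n=3  [0,0,-0.1,-0,-0.12]
  -> [  0.502    0.3722   0.12   101.4   ]
n=5  [-1,-0.03,0.15,0.14,-0.12]
n=5  [-0.64,0.73,0.15,0.11,-0.12]
  -> [ 0.5353  0.1779  0.09   11.4   ]
```

>>> arm_command:
  plan:
    - [0, 0, 0, 0, 0.7]
    - [0, 0, 0, 0, 0.9]
    - [0, 0, 0, 0, 0.9]
    - [0, 0, 0, 0, 0.9]

```text
clock: 18.42
ee_pos: [0.5021, 0.3724, 0.0102]
tool_rot: [0.0, 0.633, 0.774, 0.0]
ft_force: [0.9, 1.3, 1.0]
opening: 0.0863
grasp_force: 0.0
```

>>> arm_command:
  plan:
    - [0, 0, -0.2, 0, 0.9]
    - [0, 0, -0.6, 0, 0.9]
    - [0, 0, -1, 0, 0.9]
    - [0, 0, -1, 0, 0.9]

```text
clock: 18.92
ee_pos: [0.5039, 0.3737, 0.1137]
tool_rot: [0.001, 0.633, 0.774, 0.004]
ft_force: [0.2, 0.5, -0.1]
opening: 0.0868
grasp_force: 0.0
```

```bash
python3 - <<'E'
from look import *
say()
p,d=snapshot("top"); M=masks(p); P=depth_pts("top",d)
for c,a,m in blobs(box(M['brass'],238,345,160,238),5): print("fit",c,a,ray("top",c,.045)[0,:2],P[m][:,2].max())
E
```

```text
t 18.93 pos [0.5039 0.3737 0.1137] xdir 101.45 zdir [ 0.007  0.005 -1.   ] F [ 0.2  0.5 -0.1] op 0.0868 g 0.0 q [ 0.62  0.47  1.59 -0.    1.07  0.42]
fit [254.27659574 194.76595745] 47 [0.53413168 0.17757416] 0.06474478280390605
fit [254.14634146 216.80487805] 41 [0.46938885 0.1763517 ] 0.06192642184526176
```

>>> arm_command:
  plan:
    - [-0.4, -0.03, 0, 0.03, 0.3]
    - [-0.8, -0.03, 0.05, 0.06, -0.12]
    - [-1, -0.03, 0.1, 0.09, -0.12]
    - [-1, -0.03, 0.1, 0.12, -0.12]
    - [-1, -0.03, 0.1, 0.14, -0.12]

```text
clock: 19.6
ee_pos: [0.5178, 0.2726, 0.0981]
tool_rot: [0.0, 0.904, 0.428, -0.002]
ft_force: [0.0, 0.9, 0.5]
opening: 0.0413
grasp_force: 0.0
```

>>> arm_command:
  plan:
    - [-0.2, 0.25, 0, 0.03, -0.12]
    - [-0.4, 0.5, 0.05, 0.06, -0.12]
    - [-0.64, 0.73, 0.1, 0.09, -0.12]
    - [-0.64, 0.73, 0.1, 0.11, -0.12]
    - [-0.64, 0.73, 0.1, 0.11, -0.12]

```text
clock: 20.23
ee_pos: [0.5344, 0.1773, 0.0885]
tool_rot: [0.0, 0.995, 0.1, -0.001]
ft_force: [0.1, -0.0, -0.8]
opening: 0.0397
grasp_force: 0.0
```

```bash
python3 - <<'E'
from h import *
say()
p,d=snapshot('side');crop(p,215,305,180,280,6,'e1.png')
E
```

```text
t 20.23 pos [0.5344 0.1773 0.0885] xdir 11.5 zdir [-0.003 -0.001 -1.   ] F [ 0.1 -0.  -0.8] op 0.0397 g 0.0 q [ 0.3   0.41  1.77 -0.    0.97  1.67]
```

View pics/e1.png

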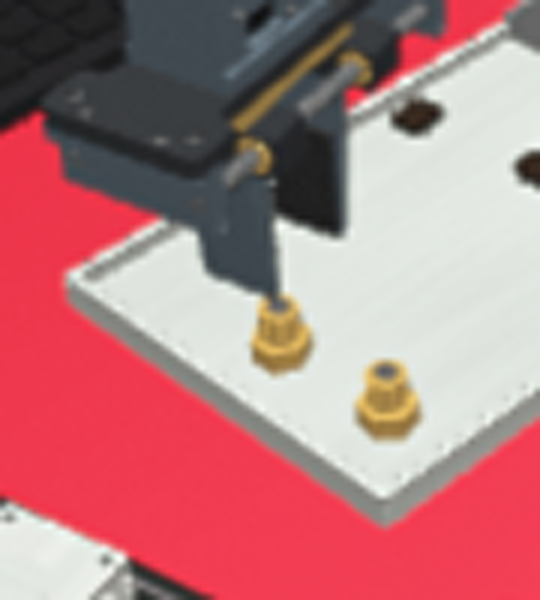

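>>> arm_command:
  plan:
    - [0, 0, 0.3, 0, -0.12]
    - [0, 0, 0.46, 0, -0.12]
    - [0, 0, 0.46, 0, -0.12]
    - [0, 0, 0.46, 0, -1]
    - [0, 0, 0.46, 0, -1]
  force: 30

```text
clock: 20.9
ee_pos: [0.536, 0.1783, 0.0448]
tool_rot: [-0.0, 0.995, 0.1, 0.001]
ft_force: [-0.2, -0.5, -0.4]
opening: 0.0233
grasp_force: 0.0
```

>>> arm_command:
  plan:
    - [0, 0, 0, 0, -1]
    - [0, 0, 0, 0, -1]
    - [0, 0, 0, 0, -1]

```text
clock: 21.28
ee_pos: [0.5359, 0.1781, 0.0447]
tool_rot: [-0.0, 0.995, 0.1, 0.001]
ft_force: [-1.4, -0.3, 4.0]
opening: 0.0165
grasp_force: 30.0
```

>>> arm_command:
  plan:
    - [0, 0, -0.2, 0, -1]
    - [0, 0, -0.55, 0, -1]
    - [0, 0, -0.55, 0, -1]

```text
clock: 21.65
ee_pos: [0.5369, 0.1785, 0.101]
tool_rot: [-0.0, 0.995, 0.1, 0.002]
ft_force: [-0.5, -0.3, -0.0]
opening: 0.0168
grasp_force: 30.0
```

```bash
python3 - <<'E'
from h import *
say()
a=np.radians(11.3); X=np.array([np.cos(a),np.sin(a)]);Y=np.array([-np.sin(a),np.cos(a)]); m=np.array([.5025,.372])
for t in [(-.06,-.045),(-.06,.035),(.06,-.04),(.06,.035)]: print(t,m+X*t[0]+Y*t[1])
t=m+.06*X-.03*Y; u=m-.06*X-.03*Y
plan((.5353,.1779,.099,11.4),[(*t,.09,11.4),(*t,.02,11.4)],-1,extra=2)
plan((.4694,.1763,.099,11.4),[(*u,.09,11.4),(*u,.02,11.4)],-1,extra=2)
plan((*t,.09,11.4),[(.4694,.177,.09,11.4)],-1,extra=2)
E
```

```text
t 21.65 pos [0.5369 0.1785 0.101 ] xdir 11.45 zdir [ 0.005  0.001 -1.   ] F [-0.5 -0.3 -0. ] op 0.0168 g 30.0 q [ 0.3   0.4   1.75 -0.    0.99  1.67]
(-0.06, -0.045) [0.4524807  0.31611557]
(-0.06, 0.035) [0.43680501 0.39456474]
(0.06, -0.04) [0.56917473 0.34453218]
(0.06, 0.035) [0.55447876 0.41807828]
n=3  [0.4,-1,0.05,-0,-1]
n=4  [0.26,-0.67,0.04,-0,-1]
  -> [ 0.567   0.3547  0.09   11.4   ]
n=4  [0,0,0.7,-0,-1]
  -> [ 0.567   0.3547  0.02   11.4   ]
n=3  [0.07,-1,0.06,-0,-1]
n=4  [0.04,-0.55,0.03,-0,-1]
  -> [ 0.4495  0.3304  0.09   11.4   ]
n=4  [0,-0,0.7,-0,-1]
  -> [ 0.4495  0.3304  0.02   11.4   ]
n=3  [-0.85,1,0,-0,-1]
n=4  [-0.46,0.55,0,-0,-1]
  -> [ 0.4694  0.1765  0.09   11.4   ]
```

>>> arm_command:
  plan:
    - [0.2, -0.5, 0.02, 0, -1]
    - [0.4, -1, 0.05, 0, -1]
    - [0.4, -1, 0.05, 0, -1]

```text
clock: 22.02
ee_pos: [0.5542, 0.2867, 0.0919]
tool_rot: [0.0, 0.995, 0.102, -0.001]
ft_force: [-0.7, -1.3, -0.7]
opening: 0.0168
grasp_force: 30.0
```

>>> arm_command:
  plan:
    - [0.13, -0.33, 0.04, 0, -1]
    - [0.26, -0.67, 0.04, 0, -1]
    - [0.26, -0.67, 0.04, 0, -1]
    - [0.26, -0.67, 0.04, 0, -1]

```text
clock: 22.52
ee_pos: [0.566, 0.3532, 0.0888]
tool_rot: [0.001, 0.995, 0.1, -0.001]
ft_force: [-0.2, 0.2, -0.7]
opening: 0.0169
grasp_force: 30.0
```

```bash
python3 - <<'E'
from h import *
s,r=say()
p,d=snapshot('side');crop(p,140,270,180,320,4.2,'f1.png')
E
```

```text
t 22.52 pos [0.566  0.3532 0.0888] xdir 11.44 zdir [-0.002 -0.002 -1.   ] F [-0.2  0.2 -0.7] op 0.0169 g 30.0 q [ 0.54  0.56  1.51 -0.    1.08  1.91]
```

View pics/f1.png

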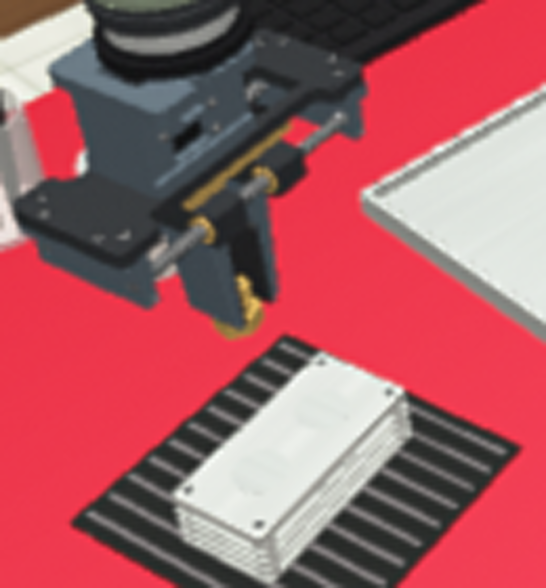

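>>> arm_command:
  plan:
    - [0, 0, 0.4, 0, -1]
    - [0, 0, 0.65, 0, -1]
    - [0, 0, 0.71, 0, -1]
    - [0, 0, 0.71, 0, -1]
    - [0, 0, 0.71, 0, -1]

```text
clock: 23.2
ee_pos: [0.5673, 0.3543, 0.0195]
tool_rot: [-0.0, 0.995, 0.099, 0.0]
ft_force: [-0.1, -0.5, -1.1]
opening: 0.0169
grasp_force: 30.0
```

>>> arm_command:
  plan:
    - [0, 0, 0, 0, -0.12]
    - [0, 0, 0, 0, -0.12]
    - [0, 0, 0, 0, -0.12]
    - [0, 0, 0, 0, -0.12]

```text
clock: 23.7
ee_pos: [0.5669, 0.3548, 0.0189]
tool_rot: [0.0, 0.995, 0.1, 0.0]
ft_force: [-0.1, 0.1, 0.9]
opening: 0.0404
grasp_force: 0.0
```

>>> arm_command:
  plan:
    - [0, 0, -0.2, 0, -0.12]
    - [0, 0, -0.7, 0, -0.12]
    - [0, 0, -0.71, 0, -0.12]

```text
clock: 24.08
ee_pos: [0.5694, 0.3564, 0.0945]
tool_rot: [-0.002, 0.995, 0.1, 0.004]
ft_force: [0.2, -0.5, 0.4]
opening: 0.04
grasp_force: 0.0
```

>>> arm_command:
  plan:
    - [-0.4, 0.5, 0, 0, -0.12]
    - [-0.85, 1, 0, 0, -0.12]
    - [-0.85, 1, 0, 0, -0.12]

```text
clock: 24.45
ee_pos: [0.4996, 0.2364, 0.0888]
tool_rot: [0.001, 0.995, 0.099, -0.003]
ft_force: [0.7, 0.8, 0.3]
opening: 0.0403
grasp_force: 0.0
```

>>> arm_command:
  plan:
    - [-0.46, 0.55, 0, 0, -0.12]
    - [-0.46, 0.55, 0, 0, -0.12]
    - [-0.46, 0.55, 0, 0, -0.12]
    - [-0.46, 0.55, 0, 0, -0.12]

```text
clock: 24.95
ee_pos: [0.4706, 0.1781, 0.09]
tool_rot: [-0.0, 0.995, 0.1, 0.001]
ft_force: [0.1, -0.3, -0.1]
opening: 0.0402
grasp_force: 0.0
```

```bash
python3 - <<'E'
from look import *
say()
p,d=snapshot("top"); M=masks(p); P=depth_pts("top",d)
for c,a,m in blobs(box(M['brass'],150,345,160,245),5): print("fit",c,a,ray("top",c,.045)[0,:2],ray("top",c,.019)[0,:2],P[m][:,2].max())
E
```

```text
t 24.95 pos [0.4706 0.1781 0.09  ] xdir 11.49 zdir [ 0.002  0.001 -1.   ] F [ 0.1 -0.3 -0.1] op 0.0402 g 0.0 q [0.34 0.32 1.91 0.   0.91 1.71]
fit [197.07272727 184.96363636] 55 [0.56168114 0.34639729] [0.56547601 0.35409755] 0.03687328134678047
```

Fitting 1 stands on the mat. Now fitting 2.

>>> arm_command:
  plan:
    - [0, 0, 0.3, 0, -0.12]
    - [0, 0, 0.46, 0, -0.12]
    - [0, 0, 0.46, 0, -0.12]
    - [0, 0, 0.46, 0, -1]
    - [0, 0, 0.46, 0, -1]

```text
clock: 25.62
ee_pos: [0.47, 0.1773, 0.0447]
tool_rot: [-0.0, 0.995, 0.1, 0.001]
ft_force: [0.7, 0.4, 0.7]
opening: 0.023
grasp_force: 0.0
```

>>> arm_command:
  plan:
    - [0, 0, 0, 0, -1]
    - [0, 0, 0, 0, -1]
    - [0, 0, 0, 0, -1]

```text
clock: 26.0
ee_pos: [0.4698, 0.1771, 0.0446]
tool_rot: [-0.0, 0.995, 0.1, 0.001]
ft_force: [-0.2, 0.9, 5.9]
opening: 0.0167
grasp_force: 30.0
```

>>> arm_command:
  plan:
    - [0, 0, -0.2, 0, -1]
    - [0, 0, -0.55, 0, -1]
    - [0, 0, -0.55, 0, -1]

```text
clock: 26.38
ee_pos: [0.4707, 0.1773, 0.1008]
tool_rot: [-0.0, 0.995, 0.1, 0.002]
ft_force: [-0.6, 0.6, -0.5]
opening: 0.0169
grasp_force: 30.0
```

>>> arm_command:
  plan:
    - [0.03, -0.5, 0.03, 0, -1]
    - [0.07, -1, 0.06, 0, -1]
    - [0.07, -1, 0.06, 0, -1]

```text
clock: 26.75
ee_pos: [0.455, 0.2783, 0.0913]
tool_rot: [0.0, 0.995, 0.102, -0.001]
ft_force: [-1.3, -0.1, -0.4]
opening: 0.0169
grasp_force: 30.0
```

>>> arm_command:
  plan:
    - [0.04, -0.3, 0.03, 0, -1]
    - [0.04, -0.55, 0.03, 0, -1]
    - [0.04, -0.55, 0.03, 0, -1]
    - [0.04, -0.55, 0.03, 0, -1]

```text
clock: 27.25
ee_pos: [0.4489, 0.3294, 0.0892]
tool_rot: [0.001, 0.995, 0.1, -0.001]
ft_force: [-0.2, 0.3, -1.0]
opening: 0.0171
grasp_force: 30.0
```

```bash
python3 - <<'E'
from look import *
s,r=say()
u=proj('side',s["ee_pos"])[0].astype(int)
p,d=snapshot('side'); M=masks(p)
for c,a,m in blobs(box(M['brass'],u[0]-25,u[0]+25,u[1]-25,u[1]+25),3): print(u,c,a)
p,d=snapshot('top'); M=masks(p)
for c,a,m in blobs(box(M['brass'],238,345,160,238),5): print("fit left on plate",c,a)
E
```

```text
t 27.25 pos [0.4489 0.3294 0.0892] xdir 11.43 zdir [-0.001 -0.002 -1.   ] F [-0.2  0.3 -1. ] op 0.0171 g 30.0 q [ 0.61  0.4   1.78 -0.    0.96  1.98]
[236 270] [231.5 246.5] 12
[236 270] [233.07692308 252.92307692] 13
[236 270] [240.42307692 270.96153846] 26
[236 270] [234.88235294 276.88235294] 17
```

>>> arm_command:
  plan:
    - [0, 0, 0.4, 0, -1]
    - [0, 0, 0.65, 0, -1]
    - [0, 0, 0.71, 0, -1]
    - [0, 0, 0.71, 0, -1]
    - [0, 0, 0.71, 0, -1]

```text
clock: 27.98
ee_pos: [0.4499, 0.3309, 0.0196]
tool_rot: [-0.0, 0.995, 0.1, 0.001]
ft_force: [-0.5, 0.0, -0.5]
opening: 0.0171
grasp_force: 30.0
```

>>> arm_command:
  plan:
    - [0, 0, 0, 0, -0.12]
    - [0, 0, 0, 0, -0.12]
    - [0, 0, 0, 0, -0.12]
    - [0, 0, 0, 0, -0.12]

```text
clock: 28.48
ee_pos: [0.4493, 0.331, 0.0189]
tool_rot: [0.0, 0.995, 0.1, 0.0]
ft_force: [-0.6, 0.4, 0.3]
opening: 0.04
grasp_force: 0.0
```

>>> arm_command:
  plan:
    - [0, 0, -0.2, 0, -0.12]
    - [0, 0, -0.7, 0, -0.12]
    - [0, 0, -1, 0, -0.12]

```text
clock: 28.85
ee_pos: [0.4499, 0.3314, 0.121]
tool_rot: [-0.001, 0.995, 0.1, 0.001]
ft_force: [1.2, 0.5, 0.1]
opening: 0.04
grasp_force: 0.0
```

```bash
python3 - <<'E'
from look import *
say()
plan((.4495,.3304,.119,11.4),[(.4576,-.3813,.14,-7)],1,extra=2)
E
```

```text
t 28.85 pos [0.4499 0.3314 0.121 ] xdir 11.46 zdir [ 0.002  0.001 -1.   ] F [1.2 0.5 0.1] op 0.04 g 0.0 q [ 0.61  0.37  1.74 -0.    1.03  1.99]
n=3  [-0.19,1,-0.03,0.051,1]
n=3  [0.13,1,-0.03,0,1]
n=3  [0.13,1,-0.03,0,1]
n=3  [0.14,1,-0.03,0,1]
n=3  [0.13,1,-0.03,0,1]
n=3  [0.14,1,-0.03,0,1]
n=3  [0.13,1,-0.03,0,1]
n=3  [0.01,0.05,0,0,1]
  -> [ 0.4577 -0.3817  0.14   -6.96  ]
```

>>> arm_command:
  plan:
    - [-0.1, 0.5, -0.03, 0.025, 1]
    - [-0.19, 1, -0.03, 0.051, 1]

```text
clock: 29.1
ee_pos: [0.4506, 0.2285, 0.1226]
tool_rot: [-0.0, 0.998, -0.062, 0.001]
ft_force: [0.9, 0.2, 0.7]
opening: 0.0576
grasp_force: 0.0
```

>>> arm_command:
  plan:
    - [0.06, 0.5, -0.03, 0, 1]
    - [0.13, 1, -0.03, 0, 1]

```text
clock: 29.35
ee_pos: [0.4513, 0.1269, 0.1252]
tool_rot: [-0.0, 0.998, -0.06, 0.0]
ft_force: [1.2, -0.8, -0.3]
opening: 0.0775
grasp_force: 0.0
```

>>> arm_command:
  plan:
    - [0.06, 0.5, -0.03, 0, 1]
    - [0.13, 1, -0.03, 0, 1]

```text
clock: 29.6
ee_pos: [0.4523, 0.026, 0.1283]
tool_rot: [0.0, 0.998, -0.06, 0.001]
ft_force: [1.1, 0.8, -0.4]
opening: 0.0912
grasp_force: 0.0
```

>>> arm_command:
  plan:
    - [0.06, 0.5, -0.03, 0, 1]
    - [0.14, 1, -0.03, 0, 1]

```text
clock: 29.85
ee_pos: [0.454, -0.0751, 0.1313]
tool_rot: [0.0, 0.998, -0.06, 0.001]
ft_force: [0.7, 0.4, 0.5]
opening: 0.0916
grasp_force: 0.0
```

>>> arm_command:
  plan:
    - [0.06, 0.5, -0.03, 0, 1]
    - [0.13, 1, -0.03, 0, 1]

```text
clock: 30.1
ee_pos: [0.4549, -0.176, 0.1343]
tool_rot: [0.0, 0.998, -0.06, 0.0]
ft_force: [0.5, 1.1, -0.6]
opening: 0.0911
grasp_force: 0.0
```

>>> arm_command:
  plan:
    - [0.06, 0.5, -0.03, 0, 1]
    - [0.14, 1, -0.03, 0, 1]

```text
clock: 30.35
ee_pos: [0.4567, -0.277, 0.1373]
tool_rot: [0.0, 0.998, -0.06, 0.0]
ft_force: [1.4, -0.1, 0.1]
opening: 0.0912
grasp_force: 0.0
```

>>> arm_command:
  plan:
    - [0.06, 0.5, -0.03, 0, 1]
    - [0.13, 1, -0.03, 0, 1]
    - [0.14, 1, -0.03, 0, 1]
    - [0.14, 1, -0.03, 0, 1]
    - [0.14, 1, -0.03, 0, 1]

```text
clock: 30.98
ee_pos: [0.4586, -0.3748, 0.14]
tool_rot: [-0.0, 0.998, -0.06, -0.0]
ft_force: [0.4, -0.4, 0.1]
opening: 0.0916
grasp_force: 0.0
```

```bash
python3 - <<'E'
from look import *
say()
p,d=snapshot("top"); M=masks(p); P=depth_pts("top",d); O=np.array([.532,.0617]); a=np.radians(-1.5)
Rp=np.array([[np.cos(a),-np.sin(a)],[np.sin(a),np.cos(a)]])
for c,A,m in blobs(box(M['brown'],238,376,160,238),5): w=ray("top",c,.034)[0,:2]; b=ray("top",rect(m),.034)[:,:2]; print("chip",c,A,w,"plate",((w-O)@Rp*1000).round(),"yrange",((b-O)@Rp)[:,1].min().round(3),((b-O)@Rp)[:,1].max().round(3))
for c,A,m in blobs(box(M['brass'],150,345,160,245),5): print("fit",c,A,ray("top",c,.019)[0,:2],P[m][:,2].max())
crop(p,150,390,150,250,3.3,"g1.png")
E
```

```text
t 30.98 pos [ 0.4586 -0.3748  0.14  ] xdir -6.83 zdir [-0.     0.001 -1.   ] F [ 0.4 -0.4  0.1] op 0.0916 g 0.0 q [-0.7   0.4   1.63  0.    1.11  0.99]
chip [310.07894737 169.76315789] 38 [0.61207888 0.01469961] plate [ 81. -45.] yrange -0.054 -0.035
chip [312.5 195. ] 40 [0.53629736 0.00679664] plate [  6. -55.] yrange -0.062 -0.047
chip [318.1875 195.1875] 16 [ 0.53588627 -0.01005852] plate [  6. -72.] yrange -0.074 -0.068
chip [315.  205.5] 14 [ 0.50511217 -0.00086944] plate [-25. -63.] yrange -0.066 -0.06
chip [372.56521739 226.65217391] 23 [ 0.44414527 -0.17055922] plate [ -82. -234.] yrange -0.236 -0.232
chip [322.85  225.325] 40 [ 0.44679041 -0.02442338] plate [-83. -88.] yrange -0.101 -0.075
fit [197.0862069  184.89655172] 58 [0.56568004 0.35406526] 0.03642188533734081
fit [203.38461538 223.69230769] 52 [0.44929328 0.33065793] 1.203467561469688
```

View pics/g1.png

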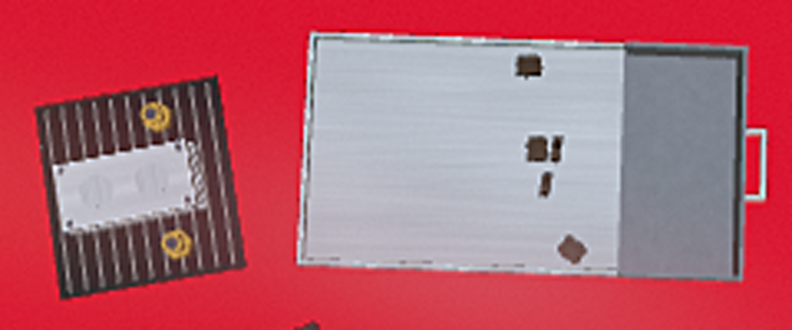

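>>> arm_command:
  plan:
    - [0, 0.06, 0.4, 0, 1]
    - [0, 0.06, 0.8, 0, 1]
    - [0, 0.06, 1, 0, 1]
    - [0, 0.06, 1, 0, 1]
  force: 50

```text
clock: 31.52
ee_pos: [0.4572, -0.3805, 0.0387]
tool_rot: [-0.001, 0.998, -0.06, -0.001]
ft_force: [-0.3, 0.2, -1.0]
opening: 0.0912
grasp_force: 0.0
```

>>> arm_command:
  plan:
    - [0, 0, 0.02, 0, 1]
    - [0, 0, 0.02, 0, 0]
    - [0, 0, 0.02, 0, -1]
    - [0, 0, 0.02, 0, -1]
    - [0, 0, 0.02, 0, -1]

```text
clock: 32.15
ee_pos: [0.458, -0.3823, 0.0381]
tool_rot: [0.0, 0.998, -0.06, 0.0]
ft_force: [0.8, -0.4, 0.1]
opening: 0.0543
grasp_force: 0.0
```

>>> arm_command:
  plan:
    - [0, 0, 0, 0, -1]
    - [0, 0, 0, 0, -1]
    - [0, 0, 0, 0, -1]
    - [0, 0, 0, 0, -1]

```text
clock: 32.65
ee_pos: [0.4579, -0.3821, 0.0378]
tool_rot: [-0.0, 0.998, -0.06, -0.0]
ft_force: [0.1, -0.1, 0.1]
opening: 0.0219
grasp_force: 50.0
```

```bash
python3 - <<'E'
from look import *
s,r=say()
plan((*s["ee_pos"][:2],.14,-6.9),[(.532,.0617,.13,-1.5)],-1,extra=2)
plan((.532,.0617,.13,-1.5),[(.532,.0617,.065,-1.5)],-1,extra=2)
E
```

```text
t 32.65 pos [ 0.4579 -0.3821  0.0378] xdir -6.91 zdir [-0.  0. -1.] F [ 0.1 -0.1  0.1] op 0.0219 g 50.0 q [-0.71  0.51  1.74 -0.    0.89  0.98]
n=3  [0.05,-1,0.02,-0.015,-1]
n=3  [0.14,-1,0.02,-0,-1]
n=3  [0.14,-1,0.02,-0,-1]
n=3  [0.14,-1,0.03,-0,-1]
n=3  [0.06,-0.46,0.01,-0,-1]
  -> [ 0.5319  0.0612  0.13   -1.5   ]
n=4  [0,-0,0.65,-0,-1]
  -> [ 0.532   0.0617  0.065  -1.5   ]
```

>>> arm_command:
  plan:
    - [0, 0, -0.3, 0, -1]
    - [0, 0, -0.7, 0, -1]
    - [0, 0, -1, 0, -1]

```text
clock: 33.02
ee_pos: [0.458, -0.3823, 0.1392]
tool_rot: [0.0, 0.998, -0.06, 0.0]
ft_force: [0.3, -0.1, -1.5]
opening: 0.0222
grasp_force: 50.0
```

>>> arm_command:
  plan:
    - [0.03, -0.5, 0.02, -0.015, -1]
    - [0.05, -1, 0.02, -0.015, -1]

```text
clock: 33.28
ee_pos: [0.4748, -0.2826, 0.1359]
tool_rot: [-0.0, 1.0, -0.014, 0.0]
ft_force: [1.6, -0.0, -2.1]
opening: 0.0217
grasp_force: 50.0
```

>>> arm_command:
  plan:
    - [0.07, -0.5, 0.02, 0, -1]
    - [0.14, -1, 0.02, 0, -1]

```text
clock: 33.52
ee_pos: [0.4913, -0.1823, 0.1336]
tool_rot: [-0.0, 1.0, -0.013, -0.0]
ft_force: [0.3, -1.1, -0.8]
opening: 0.0221
grasp_force: 50.0
```

>>> arm_command:
  plan:
    - [0.07, -0.5, 0.02, 0, -1]
    - [0.14, -1, 0.02, 0, -1]

```text
clock: 33.78
ee_pos: [0.508, -0.0827, 0.1316]
tool_rot: [-0.0, 1.0, -0.013, -0.0]
ft_force: [1.5, -0.3, -1.3]
opening: 0.0218
grasp_force: 50.0
```

>>> arm_command:
  plan:
    - [0.07, -0.5, 0.02, 0, -1]
    - [0.14, -1, 0.03, 0, -1]

```text
clock: 34.02
ee_pos: [0.5247, 0.0169, 0.1286]
tool_rot: [0.0, 1.0, -0.013, -0.0]
ft_force: [-0.1, 0.1, -1.6]
opening: 0.0216
grasp_force: 50.0
```

>>> arm_command:
  plan:
    - [0.06, -0.46, 0.01, 0, -1]
    - [0.06, -0.46, 0.01, 0, -1]
    - [0.06, -0.46, 0.01, 0, -1]
    - [0.06, -0.46, 0.01, 0, -1]

```text
clock: 34.52
ee_pos: [0.5318, 0.06, 0.1278]
tool_rot: [0.0, 1.0, -0.014, -0.0]
ft_force: [-0.5, -0.7, -1.6]
opening: 0.0216
grasp_force: 50.0
```

```bash
python3 - <<'E'
from look import *
s,r=say()
E
```

```text
t 34.52 pos [0.5318 0.06   0.1278] xdir -1.59 zdir [-0. -0. -1.] F [-0.5 -0.7 -1.6] op 0.0216 g 50.0 q [ 0.09  0.33  1.78 -0.    1.03  1.69]
```

>>> arm_command:
  plan:
    - [0, 0, 0.4, 0, -1]
    - [0, 0, 0.58, 0, -1]
    - [0, 0, 0.63, 0, -1]
    - [0, 0, 0.63, 0, -1]

```text
clock: 35.02
ee_pos: [0.5325, 0.0605, 0.0654]
tool_rot: [0.0, 1.0, -0.014, 0.0]
ft_force: [-0.1, 0.2, -1.6]
opening: 0.0217
grasp_force: 50.0
```

>>> arm_command:
  plan:
    - [0, 0.14, 0, 0, -1]
    - [0, 0.28, 0, 0, -1]
    - [0, 0.42, 0, 0, -1]
    - [0, 0.56, 0, 0, -1]
    - [0, 0.7, 0, 0, -1]

```text
clock: 35.65
ee_pos: [0.5302, -0.01, 0.065]
tool_rot: [0.0, 1.0, -0.013, 0.0]
ft_force: [0.2, 0.8, -1.3]
opening: 0.0218
grasp_force: 50.0
```

>>> arm_command:
  plan:
    - [0, 0.14, 0, 0, -1]
    - [0, 0.28, 0, 0, -1]
    - [0, 0.42, 0, 0, -1]
    - [0, 0.56, 0, 0, -1]
    - [0, 0.66, 0, 0, -1]

```text
clock: 36.28
ee_pos: [0.5285, -0.0758, 0.0649]
tool_rot: [0.0, 1.0, -0.013, 0.0]
ft_force: [-0.0, 0.5, -0.9]
opening: 0.0218
grasp_force: 50.0
```

>>> arm_command:
  plan:
    - [0, 0, 0, 0, -1]
    - [0, 0, 0, 0, -1]
    - [0, 0, 0, 0, -1]

```text
clock: 36.65
ee_pos: [0.5285, -0.0745, 0.0649]
tool_rot: [-0.0, 1.0, -0.013, -0.0]
ft_force: [-0.2, 0.5, -2.5]
opening: 0.0219
grasp_force: 50.0
```

```bash
cat > chips.py <<'E'
from look import *
s,r=say()
O=np.array([.532,.0617]); a=np.radians(-1.5)
Rp=np.array([[np.cos(a),-np.sin(a)],[np.sin(a),np.cos(a)]])
print("tool in plate",((s["ee_pos"][:2]-O)@Rp*1000).round(1))
for n,b in(("top",(238,372,155,240)),("side",(220,375,165,262))):
    p,d=snapshot(n); M=masks(p); P=depth_pts(n,d)
    for c,A,m in blobs(box(M['brown'],*b),5):
        z=np.median(P[m][:,2]); w=ray(n,c,.034 if z>.025 else .009)[0,:2]; print(n,c.round(),A,"z",z.round(3),"plate",((w-O)@Rp*1000).round())
E
python3 chips.py
```

```text
t 36.65 pos [ 0.5285 -0.0745  0.0649] xdir -1.48 zdir [-0.  0. -1.] F [-0.2  0.5 -2.5] op 0.0219 g 50.0 q [-0.16  0.4   1.87  0.    0.88  1.43]
tool in plate [   0.  -136.2]
top [310. 170.] 38 z 0.038 plate [ 81. -45.]
top [345. 203.] 5 z 0.254 plate [ -15. -152.]
top [344. 208.] 39 z 0.017 plate [ -27. -151.]
top [320. 223.] 5 z 0.535 plate [-76. -80.]
top [328. 231.] 91 z 0.548 plate [-100. -103.]
top [360. 230.] 75 z 0.546 plate [ -93. -198.]
top [318. 234.] 13 z 0.533 plate [-108.  -75.]
side [251. 181.] 73 z 0.005 plate [260. -62.]
side [325. 169.] 21 z 0.162 plate [ 106. -258.]
side [340. 166.] 5 z 0.152 plate [  83. -307.]
side [330. 176.] 8 z 0.108 plate [  66. -236.]
side [330. 188.] 90 z 0.08 plate [  18. -182.]
side [315. 184.] 13 z 0.07 plate [  68. -166.]
side [284. 199.] 24 z 0.036 plate [ 83. -44.]
side [337. 203.] 7 z 0.011 plate [ -26. -162.]
side [336. 215.] 23 z 0.037 plate [-81. -88.]
```

>>> arm_command:
  plan:
    - [0, 0, -0.35, 0, -1]
    - [0.1, -0.4, -0.35, 0, -1]
    - [0.27, -0.9, -0.35, 0, -1]
    - [0.27, -0.9, -0.35, 0, -1]

```text
clock: 37.25
ee_pos: [0.559, 0.0174, 0.1001]
tool_rot: [-0.0, 1.0, -0.011, 0.001]
ft_force: [-0.5, -0.7, -1.2]
opening: 0.0219
grasp_force: 50.0
```

>>> arm_command:
  plan:
    - [0.27, -0.46, 0, 0, -1]
    - [0.27, -0.46, 0, 0, -1]
    - [0.27, -0.46, 0, 0, -1]
    - [0.27, -0.46, 0.25, 0, -1]
    - [0.27, -0.46, 0.25, 0, -1]

```text
clock: 37.88
ee_pos: [0.5837, 0.0584, 0.0733]
tool_rot: [0.0, 1.0, -0.014, -0.003]
ft_force: [0.4, -0.1, -1.6]
opening: 0.0216
grasp_force: 50.0
```

```bash
python3 chips.py | grep -v side
```

```text
t 37.88 pos [0.5837 0.0584 0.0733] xdir -1.58 zdir [-0.005 -0.001 -1.   ] F [ 0.4 -0.1 -1.6] op 0.0216 g 50.0 q [ 0.08  0.46  1.73 -0.    0.96  1.68]
tool in plate [51.7 -2. ]
top [307. 170.] 5 z 0.038 plate [ 80. -36.]
top [257. 195.] 25 z 0.532 plate [ -0. 109.]
top [344. 197.] 71 z 0.017 plate [   7. -149.]
top [262. 200.] 9 z 0.529 plate [-14.  94.]
top [267. 205.] 26 z 0.54 plate [-27.  78.]
top [346. 208.] 41 z 0.013 plate [ -26. -157.]
top [258. 220.] 41 z 0.566 plate [-73. 103.]
top [323. 225.] 41 z 0.039 plate [-83. -88.]
top [357. 234.] 5 z 0.022 plate [-104. -192.]
```

>>> arm_command:
  plan:
    - [0, 0, 0.1, 0, -1]
    - [0, 0, 0.1, 0, -1]
    - [0, 0.1, 0.1, 0, -1]
    - [0, 0.24, 0.1, 0, -1]
    - [0, 0.38, 0.1, 0, -1]

```text
clock: 38.6
ee_pos: [0.5851, 0.0205, 0.0651]
tool_rot: [0.0, 1.0, -0.013, 0.0]
ft_force: [-0.4, -0.1, -1.0]
opening: 0.0221
grasp_force: 50.0
```

>>> arm_command:
  plan:
    - [0, 0.14, 0, 0, -1]
    - [0, 0.28, 0, 0, -1]
    - [0, 0.42, 0, 0, -1]
    - [0, 0.56, 0, 0, -1]
    - [0, 0.7, 0, 0, -1]

```text
clock: 39.22
ee_pos: [0.5832, -0.0492, 0.0649]
tool_rot: [0.0, 1.0, -0.013, 0.0]
ft_force: [0.4, -0.6, -1.5]
opening: 0.0218
grasp_force: 50.0
```

>>> arm_command:
  plan:
    - [0, 0.14, 0, 0, -1]
    - [0, 0.28, 0, 0, -1]
    - [0, 0.28, 0, 0, -1]
    - [0, 0.28, 0, 0, -1]

```text
clock: 39.72
ee_pos: [0.5824, -0.0761, 0.0649]
tool_rot: [-0.0, 1.0, -0.013, -0.0]
ft_force: [-0.5, -0.3, -1.8]
opening: 0.0217
grasp_force: 50.0
```

```bash
python3 chips.py
```

```text
t 39.73 pos [ 0.5824 -0.0761  0.0649] xdir -1.52 zdir [-0.  0. -1.] F [-0.5 -0.3 -1.8] op 0.0217 g 50.0 q [-0.15  0.47  1.74  0.    0.93  1.45]
tool in plate [  54.  -136.5]
top [314. 156.] 6 z 0.186 plate [124. -57.]
top [315. 231.] 11 z 0.583 plate [-99. -64.]
top [314. 238.] 7 z 0.597 plate [-120.  -63.]
side [251. 181.] 73 z 0.004 plate [260. -62.]
side [312. 166.] 7 z 0.152 plate [ 153. -242.]
side [316. 169.] 9 z 0.108 plate [ 126. -236.]
side [317. 181.] 105 z 0.082 plate [  77. -184.]
side [302. 177.] 16 z 0.072 plate [ 125. -167.]
side [328. 199.] 11 z 0.011 plate [   8. -159.]
side [336. 203.] 12 z 0.012 plate [ -25. -161.]
side [336. 216.] 25 z 0.036 plate [-82. -88.]
```

>>> arm_command:
  plan:
    - [0, 0, -0.35, 0, -1]
    - [-0.1, -0.45, -0.35, 0, -1]
    - [-0.5, -0.9, -0.35, 0, -1]
    - [-1, -0.95, -0.35, 0, -1]
    - [-1, -0.95, -0.35, 0, -1]

```text
clock: 40.45
ee_pos: [0.4803, 0.0225, 0.0995]
tool_rot: [0.0, 1.0, -0.012, -0.002]
ft_force: [1.4, 0.3, -1.6]
opening: 0.0219
grasp_force: 50.0
```

>>> arm_command:
  plan:
    - [-0.08, 0, 0, 0, -1]
    - [-0.08, 0, 0.25, 0, -1]
    - [-0.08, 0, 0.25, 0, -1]
    - [-0.08, 0, 0.25, 0, -1]

```text
clock: 40.95
ee_pos: [0.478, 0.0214, 0.0754]
tool_rot: [0.0, 1.0, -0.013, 0.001]
ft_force: [0.9, 0.0, -1.3]
opening: 0.0221
grasp_force: 50.0
```

```bash
python3 chips.py | grep -v xside
```

```text
t 40.95 pos [0.478  0.0214 0.0754] xdir -1.53 zdir [ 0.001 -0.    -1.   ] F [ 0.9  0.  -1.3] op 0.0221 g 50.0 q [ 0.02  0.31  1.98 -0.    0.85  1.62]
tool in plate [-52.9 -41.7]
top [343. 182.] 38 z 0.013 plate [  52. -145.]
top [278. 190.] 7 z 0.451 plate [17. 48.]
top [344. 197.] 62 z 0.015 plate [   7. -150.]
top [275. 220.] 66 z 0.504 plate [-72.  52.]
top [272. 208.] 6 z 0.198 plate [-36.  63.]
top [282. 224.] 136 z 0.456 plate [-83.  33.]
top [346. 208.] 41 z 0.012 plate [ -26. -157.]
top [331. 226.] 40 z 0.512 plate [ -83. -111.]
top [271. 217.] 14 z 0.198 plate [-63.  65.]
top [324. 228.] 63 z 0.445 plate [-91. -92.]
top [298. 222.] 8 z 0.281 plate [-75. -16.]
top [306. 224.] 20 z 0.255 plate [-80. -38.]
top [296. 225.] 9 z 0.177 plate [-85.  -9.]
top [357. 234.] 5 z 0.024 plate [-104. -192.]
side [250. 181.] 74 z 0.005 plate [260. -61.]
side [324. 179.] 68 z 0.178 plate [  66. -207.]
side [284. 181.] 7 z 0.189 plate [ 152. -112.]
side [321. 193.] 11 z 0.12 plate [  23. -143.]
side [322. 208.] 94 z 0.089 plate [-30. -90.]
side [329. 200.] 7 z 0.011 plate [   2. -157.]
side [307. 203.] 7 z 0.079 plate [ 18. -74.]
side [336. 203.] 11 z 0.011 plate [ -24. -162.]
side [335. 215.] 26 z 0.036 plate [-81. -88.]
```

>>> arm_command:
  plan:
    - [0, 0, 0.1, 0, -1]
    - [0, 0, 0.1, 0, -1]
    - [0, 0.14, 0.1, 0, -1]
    - [0, 0.28, 0.1, 0, -1]
    - [0, 0.42, 0.1, 0, -1]

```text
clock: 41.68
ee_pos: [0.4759, -0.0217, 0.0651]
tool_rot: [0.0, 1.0, -0.013, 0.0]
ft_force: [0.5, 0.6, -1.6]
opening: 0.0217
grasp_force: 50.0
```

>>> arm_command:
  plan:
    - [0, 0.14, 0, 0, -1]
    - [0, 0.28, 0, 0, -1]
    - [0, 0.42, 0, 0, -1]
    - [0, 0.53, 0, 0, -1]
    - [0, 0.53, 0, 0, -1]

```text
clock: 42.3
ee_pos: [0.4745, -0.0742, 0.0649]
tool_rot: [0.0, 1.0, -0.014, 0.0]
ft_force: [-0.1, 0.5, -1.6]
opening: 0.0219
grasp_force: 50.0
```

>>> arm_command:
  plan:
    - [0, 0, 0, 0, -1]
    - [0, 0, -0.35, 0, -1]
    - [0, 0.2, -0.7, 0, -1]

```text
clock: 42.68
ee_pos: [0.4736, -0.0923, 0.1354]
tool_rot: [-0.0, 1.0, -0.012, -0.001]
ft_force: [0.8, -0.4, -1.4]
opening: 0.0217
grasp_force: 50.0
```

```bash
python3 chips.py;  python3 - <<'E'
from h import *
s,r=say()
plan((*s["ee_pos"][:2],.135,-1.5),[(.4582,-.3815,.13,-7)],-1,extra=2)
E
```

```text
t 42.67 pos [ 0.4736 -0.0923  0.1354] xdir -1.36 zdir [-0.001  0.001 -1.   ] F [ 0.8 -0.4 -1.4] op 0.0217 g 50.0 q [-0.22  0.24  1.89  0.    1.01  1.38]
tool in plate [ -54.3 -155.5]
top [346. 221.] 10 z 0.323 plate [ -68. -157.]
top [364. 226.] 8 z 0.239 plate [ -80. -209.]
top [318. 225.] 6 z 0.256 plate [-82. -75.]
top [350. 225.] 16 z 0.241 plate [ -80. -168.]
top [339. 229.] 13 z 0.023 plate [ -91. -139.]
top [331. 236.] 14 z 0.569 plate [-113. -114.]
top [357. 234.] 5 z 0.022 plate [-104. -192.]
side [250. 181.] 74 z 0.005 plate [260. -61.]
side [334. 167.] 10 z 0.143 plate [  91. -288.]
side [350. 171.] 80 z 0.153 plate [  37. -304.]
side [328. 199.] 11 z 0.011 plate [   8. -159.]
side [336. 203.] 12 z 0.01 plate [ -25. -161.]
t 42.77 pos [ 0.4768 -0.0945  0.1384] xdir -1.53 zdir [ 0.008 -0.002 -1.   ] F [ 0.5 -0.1 -1.9] op 0.022 g 50.0 q [-0.22  0.24  1.88 -0.    1.01  1.38]
n=3  [-0.04,1,0.02,0.015,-1]
n=3  [0.06,1,0.02,0,-1]
n=4  [0.05,0.87,0.01,0,-1]
  -> [ 0.4587 -0.3813  0.13   -6.9   ]
```

>>> arm_command:
  plan:
    - [-0.02, 0.5, 0.02, 0.015, -1]
    - [-0.04, 1, 0.02, 0.015, -1]

```text
clock: 43.02
ee_pos: [0.4668, -0.193, 0.1319]
tool_rot: [-0.0, 0.998, -0.059, -0.001]
ft_force: [0.4, 0.4, -2.6]
opening: 0.0216
grasp_force: 50.0
```

>>> arm_command:
  plan:
    - [0.06, 0.5, 0.02, 0, -1]
    - [0.06, 1, 0.02, 0, -1]
    - [0.06, 1, 0.02, 0, -1]

```text
clock: 43.4
ee_pos: [0.4607, -0.2952, 0.1295]
tool_rot: [-0.0, 0.998, -0.062, -0.001]
ft_force: [-0.5, 0.3, -1.5]
opening: 0.0219
grasp_force: 50.0
```

```bash
python3 chips.py|grep -v side;  python3 - <<'E'
from h import *
p,d=snapshot("top"); P=depth_pts("top",d); crop(p,235,385,150,245,5.2,"z1.png")
s,r=say()
plan((*s["ee_pos"][:2],.13,-6.9),[(.4582,-.3815,.13,-6.9)],-1,extra=2)
E
```

```text
t 43.4 pos [ 0.4607 -0.2952  0.1295] xdir -7.12 zdir [-0.001  0.    -1.   ] F [-0.5  0.3 -1.5] op 0.0219 g 50.0 q [-0.59  0.34  1.75 -0.    1.04  1.1 ]
tool in plate [ -61.9 -358.7]
top [343. 182.] 38 z 0.013 plate [  52. -145.]
top [344. 197.] 70 z 0.017 plate [   7. -149.]
top [346. 208.] 41 z 0.013 plate [ -26. -157.]
top [339. 228.] 21 z 0.021 plate [ -88. -139.]
t 43.55 pos [ 0.4608 -0.2918  0.1299] xdir -6.89 zdir [-0.002  0.002 -1.   ] F [ 0.6  1.  -1.4] op 0.0217 g 50.0 q [-0.59  0.34  1.76  0.    1.04  1.1 ]
n=4  [0.08,0.89,0,-0,-1]
  -> [ 0.4581 -0.3811  0.13   -6.9   ]
```

View pics/z1.png

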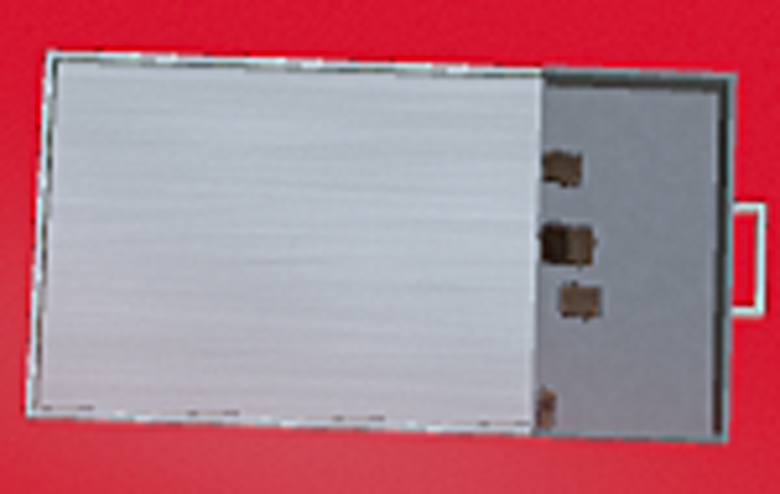

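>>> arm_command:
  plan:
    - [0.04, 0.45, 0, 0, -1]
    - [0.08, 0.89, 0, 0, -1]
    - [0.08, 0.89, 0, 0, -1]
    - [0.08, 0.89, 0, 0, -1]
    - [0.08, 0.89, 0, 0, -1]

```text
clock: 44.18
ee_pos: [0.4587, -0.3808, 0.1309]
tool_rot: [-0.0, 0.998, -0.059, -0.0]
ft_force: [-0.3, -0.2, -2.1]
opening: 0.0217
grasp_force: 50.0
```

>>> arm_command:
  plan:
    - [0, 0, 0.4, 0, -1]
    - [0, 0, 0.8, 0, -1]
    - [0, 0, 0.88, 0, -1]
    - [0, 0, 0.9, 0, -1]
    - [0, 0, 0.9, 0, -1]

```text
clock: 44.8
ee_pos: [0.4595, -0.3832, 0.0425]
tool_rot: [0.001, 0.998, -0.06, 0.001]
ft_force: [0.6, 0.0, -1.9]
opening: 0.0215
grasp_force: 50.0
```

```bash
python3 -c "
from h import *
say()"
```

```text
t 44.8 pos [ 0.4595 -0.3832  0.0425] xdir -6.89 zdir [ 0.002 -0.002 -1.   ] F [ 0.6  0.  -1.9] op 0.0215 g 50.0 q [-0.71  0.51  1.74  0.    0.89  0.98]
```

>>> arm_command:
  plan:
    - [0, 0, 0.02, 0, -1]
    - [0, 0, 0.03, 0, -1]
    - [0, 0, 0.03, 0, -1]
    - [0, 0, 0.03, 0, -1]

```text
clock: 45.3
ee_pos: [0.4585, -0.3827, 0.0381]
tool_rot: [0.0, 0.998, -0.06, 0.0]
ft_force: [0.6, -0.6, -2.3]
opening: 0.0218
grasp_force: 50.0
```

```bash
python3 -c "
from h import *
say()"
```

```text
t 45.3 pos [ 0.4585 -0.3827  0.0381] xdir -6.91 zdir [ 0. -0. -1.] F [ 0.6 -0.6 -2.3] op 0.0218 g 50.0 q [-0.71  0.51  1.74 -0.    0.89  0.98]
```

>>> arm_command:
  plan:
    - [0, 0, 0, 0, 1]
    - [0, 0, 0, 0, 1]
    - [0, 0, 0, 0, 1]
    - [0, 0, 0, 0, 1]
    - [0, 0, 0, 0, 1]

```text
clock: 45.92
ee_pos: [0.4585, -0.3826, 0.038]
tool_rot: [0.0, 0.998, -0.06, 0.0]
ft_force: [-0.3, -0.2, -0.5]
opening: 0.069
grasp_force: 0.0
```

>>> arm_command:
  plan:
    - [0, 0, -0.3, 0, 1]
    - [0, 0, -0.8, 0, 1]
    - [0, 0, -1, 0, 1]

```text
clock: 46.3
ee_pos: [0.4596, -0.3836, 0.1411]
tool_rot: [0.002, 0.998, -0.06, 0.002]
ft_force: [-0.1, -0.2, -0.4]
opening: 0.0912
grasp_force: 0.0
```

>>> arm_command:
  plan:
    - [-0.5, 0.5, -0.3, 0, 1]
    - [-1, 1, -0.3, 0, 1]
    - [-1, 1, -0.3, 0, 1]
    - [-1, 1, -0.3, 0, 1]

```text
clock: 46.8
ee_pos: [0.3465, -0.4703, 0.1679]
tool_rot: [-0.0, 0.998, -0.062, 0.0]
ft_force: [-0.6, 1.1, 0.1]
opening: 0.0912
grasp_force: 0.0
```

```bash
python3 chips.py|grep -v side;  python3 - <<'E'
from look import *
p,d=snapshot("top"); M=masks(p); P=depth_pts("top",d)
b=rect(box(~M['red'],425,465,200,250)); w=ray("top",b,.012); print("tray",w[:,:2].mean(0))
m=box((P[...,2]>.07)&(P[...,2]<.095),425,465,200,250)
w=P[m]; print("grip top",w.mean(0),m.sum(),ray("top",rect(m),.082)[:,:2])
m=box((P[...,2]>.034)&(P[...,2]<.06),160,232,170,245)
for c,A,mm in blobs(m,20): w=ray("top",rect(mm),.042 if A>200 else .03)[:,:2];print(A,w,w.mean(0),P[mm][:,2].max())
E
```

```text
t 46.8 pos [ 0.3465 -0.4703  0.1679] xdir -7.06 zdir [ 0.  0. -1.] F [-0.6  1.1  0.1] op 0.0912 g 0.0 q [-0.96  0.37  1.62  0.    1.16  0.74]
tool in plate [-171.6 -536.7]
top [343. 182.] 38 z 0.014 plate [  52. -145.]
top [344. 197.] 70 z 0.016 plate [   7. -149.]
top [346. 208.] 41 z 0.012 plate [ -26. -157.]
top [339. 228.] 20 z 0.022 plate [ -88. -139.]
tray [ 0.45928077 -0.38254552]
grip top [ 0.45990169 -0.37917506  0.08149817] 226 [[ 0.42638414 -0.36171432]
 [ 0.49550221 -0.36984075]
 [ 0.49335079 -0.39586226]
 [ 0.42425746 -0.38756463]]
852 [[0.51728154 0.43967337]
 [0.54258319 0.32047233]
 [0.4836786  0.306543  ]
 [0.45866344 0.42513773]] [0.50055169 0.37295661] 0.04948898419714731
```

```bash
python3 -c "
from cell import *
print(job_done())"
```

```text
the job is handed in; nothing more can be done
None
```

The job is handed in: the clean head lies face up about 2 mm from the mat's centre, both fittings stand on the mat beside it, all five chips are in the pan, and the scraper is upright in its tray; I did not re-check the filter, bearing, box and stapler at the end.

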